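# Mount the airway trainer on its base and run the wing nut on

## Robot

A 6-joint arm with a two-finger parallel gripper is mounted at the origin on the work surface. World frame = base frame: x ahead of the robot, y to its left, z up, the work surface at z = 0. Lengths are in mm, angles in degrees, forces in N, time in s.
With the tool pointing down it reaches from about 300 to 850 mm from the base axis. Payload 4.2 kg.
Tool frame: the origin (TCP) lies at the very end of the fingers, on their centre line; the grasp point (between the pads) lies 19 mm behind it; z points along the fingers, x is the direction in which the jaws open and shut, and the axes are right-handed (so a half turn about z gives the same grasp; the last joint's range is limited). The gripper opens to 91 mm and grips with 3 to 60 N. Pads are 32 mm wide; open, the fingers measure 118 mm over their backs; the gripper's body (76 mm by 178 mm) begins 60 mm behind the grasp point.
Start: joints at [-66.177, 18.312, 89.639, -0, 72.044, -1.146], TCP at [242.733, -521.271, 213.976] pointing down, gripper open.
Joint ranges: [-177.97, 177.97], [-48.28, 115.42], [12.27, 149.76], [-77.06, 257.06], [2.81, 150.46], [-146.56, 146.56]. Speed limits (degrees/s): [147.25, 147.25, 180, 180, 180, 180].

## Interface

Orientations are given as [roll, pitch, yaw] about the fixed x, y, z axes, in that order (R = Rz(yaw) Ry(pitch) Rx(roll)).
In Python, from workcell import env gives the robot as it stands.
- The arm moves only by the tool servo_tool, never from a script. Its argument "plan" is a list of rows, each a list of 3 entries, a list of its own where there are three numbers: the turn, a rotation vector about the tool's x, y, z in degrees, then the shift along the tool's x, y, z in mm, then the finger opening in mm, from 0 to 91.2. In form: [[[ax, ay, az], [dx, dy, dz], claw], ...]. A call has exactly 10 rows; each row shifts and turns the pose as measured when the row begins, along the tool's axes as they then stand; what a row does not reach is not made up. A row lasts 1/8 s, in which the tool goes at most 62.5 mm and 10.7 degrees, less where a joint would pass 70% of its speed; a pose out of reach is approached as far as the arm can. A call with a gripper value outside its range is refused whole. The fingers move at their own pace and stop on an object; "squeeze" is the grip in N (left out, the last holds). Time passes only in rows, so rows that do not move let the fingers close, or fill a call up. It gives the time, the measured TCP pose, the force and the opening at its end, in the units of the state.
- env.state(): the state, without advancing time (a new reading comes with each control period).
- env.grab_frame(name): name is "side" or "top" or "wrist"; returns a dict with "pixels" (400x640x3 uint8, red, green, blue), "intrinsics" (3x3 intrinsics, pixels), "eye" and "attitude" of the camera in the world. Camera axes: x right, y up, looking along -z (the intrinsics and any distortion apply to the point x, -y, -z); pixel columns grow to the right and rows downward; lengths in mm; the calibration is good to about 2 mm. A picture is of the moment at which its call begins. There is no depth.
- env.job_done(): hands the job in, once; it reports no verdict.
The state is a dict: "time_s": time; "qpos": joint angles; "qvel": joint speeds; "effort": joint torques, N m; "ee_pos": TCP position; "ee_rot": TCP orientation; "force": force on the tool from outside, world axes, zero at the start; "torque": the same for the moment, N m; "gripper_width": finger opening in mm.
Only numpy, scipy, OpenCV 4.12 (cv2) and the standard library are available. Lean on these libraries where they do the work, as an engineer would, in place of code of your own. Each camera call takes 0.05 s, during which the arm holds its last target.

## Task

Lift the airway trainer onto its blue base so that its foot lies flat between the side lips with the stud up through its hole and its block over the base's far end. Then set the black wing nut on top of the stud with its wings in line with the base's long side, turn it backward (anticlockwise from above) until you feel it drop into the thread start, and then forward until it is fully home against the trainer's foot; let go, and do not shift or knock over the other things on the table.

Things in the scene. Friction and masses are not known exactly. Their poses are not given: they have to be found in the camera images.
- base_center (a point): Centre of the top face of the fixed blue base, a tray 230 x 116 mm whose top face is 20 mm above the table. x runs along its long side to its far end, y to its left, z up. Along each long side runs a lip 10 mm wide and 200 mm long, standing 10 mm above the top face, with 96 mm clear between the two lips.
- base_stud (a point): Foot of the aluminium stud: on the stud's axis at the height of the base's top face, 45 mm from the base's centre towards -x (same axes as base_center). The stud is fixed, 34 mm across, and stands 64 mm above this point (its thin core 68 mm, its two stops 70 mm).
- crown (a point): Centre of the stud's flat crown, 64 mm above its foot (axes as base_center). The nut's two lugs rest on it. It has two opposite gates, 40 degrees wide, where the lugs drop 12.5 mm. From a nut set on with wings along x, the gate is 0.6 to 1.4 rad (unknown) anticlockwise seen from above; clockwise is blocked by 6 mm high stops. Just past the gate a wall stops the dropped nut from turning farther back.
- thread_home (a point): On the stud's axis, 12 mm above the base's top face: where the nut's underside is when it is home on the trainer's foot. The thread has two starts, right-hand, 32 mm a turn; from the gate about 1.9 rad clockwise lowers the nut 10 mm to home, and it goes tight at about 2.4 rad, so this needs regrasping. It stays where it is left.
- trainer_hole (a point): On the loose airway trainer (0.35 kg): centre of the 40 mm hole through its grey foot plate, at the plate's underside. The plate is 12 mm thick, 80 mm wide (y = -40 to 40 mm) and reaches from x = -45 to x = +140 mm; z is up.
- trainer_block (a point): Centre of the trainer's tan throat block, 92 mm along the trainer's x from the hole and 42 mm above the plate's underside. The block is 50 mm (x) by 46 mm (y) by 60 mm high (top 72 mm above the underside); the trainer is lifted by it, pinched across y. A 26 mm clear pipe stub sticks out 12 mm at its +x side, at 34 mm above the underside. Same axes as the hole.
- nut_center (a point): On the axis of the loose black cap wing nut (0.15 kg; stands upright, open end down), half-way up its 100 mm height, 50 mm above its underside. z up, x along the wings. Its round cap is 46 mm across (49 at the mouth) and 66 mm high, closed on top. Bore 36.4 mm, flared at the mouth to 43 mm; inside, two lugs 6 mm thick stick inward under the wings, their undersides 30 mm above the nut's underside.
- nut_wing (a point): Centre of the nut's wing bar, 83 mm above its underside: one straight bar across the top of the cap, 90 mm long (x), 14 mm thick (y) and 34 mm high (66 to 100 mm above the underside). Half a turn makes no difference. Held loosely, with the fingers a few mm wider than the bar, the nut can be turned and still drops by its own weight; it then leans up to 0.1 rad.
- bag: Bystander: green resuscitator bag lying down, about 210 mm long.
- spray: Bystander: white bottle, 54 mm across, 165 mm high.
- mask: Bystander: clear cone-shaped mask, 90 mm across, 66 mm high.
- cap: Bystander: plain black round cap, 52 mm across, 34 mm high, no wings.
- scope: Bystander: steel L-shaped laryngoscope lying down, 120 mm handle and 100 mm blade.
- bowl: Bystander: open steel tray, 90 x 130 mm, 35 mm high.
- gel: Bystander: blue jar, 60 mm across, 82 mm high.

How it is judged:
By the outcome, as a careful person would: the job done as asked, in the order asked, and still so for the second after the job is handed in, with the robot touching nothing.
It also fails if it takes over 72 s, if anything falls off the work surface, if the arm or the gripper's body presses on something with over 40 N, if the wrist force passes 120 N, or if a joint passes its speed limit or range.

## Working session

There is one attempt and no reset: what is moved stays moved. The work goes in short steps, Python scripts to look and compute and a tool call to move; the robot and the scene stay as the last step left them, time stands still between calls to the robot, and variables do not carry over. Pictures are saved under pics/ and viewed, and the job is handed in when it is done.

Besides the shell and the picture viewer there is one more tool, called after ">>>" as a command line: name --argument value ..., lists and objects as JSON in quotes. servo_tool: Moves the arm, as the interface text tells. Its arguments: {"type":"object","properties":{"plan":{"type":"array"},"squeeze":{"type":"number"}},"required":["plan"]}

```bash
mkdir -p pics; ls; cat > h.py <<'E'
import numpy as np, cv2, pickle
from workcell import env
def grab(n,tag):
    f=env.grab_frame(n); cv2.imwrite(f'pics/{tag}.png',f['pixels'][:,:,::-1]); pickle.dump(f,open(f'pics/{tag}.pkl','wb')); return f
E
python3 - <<'E'
from h import *
print(env.state())
for n in ['side','top','wrist']:
    f=grab(n,n+'0'); print({k:v for k,v in f.items() if k!='pixels'})
E
```

```text
pics
{'time_s': 0.0, 'qpos': array([-6.61765375e+01,  1.83518435e+01,  8.97054288e+01,  1.48003570e-03,
        7.20449193e+01, -1.14712860e+00]), 'qvel': array([-0.00254216,  0.02413047, -0.00194293,  0.05064554, -0.02885308,
       -0.01967163]), 'effort': array([-1.15212850e-03, -4.12462771e+01, -2.31971687e+01,  7.26676080e-02,
        4.58222372e-02, -1.23278342e-04]), 'ee_pos': array([ 242.53152121, -520.7918596 ,  213.12488545]), 'ee_rot': array([-1.79996547e+02,  1.02142960e-01, -6.50298634e+01]), 'force': array([0.43104839, 0.81076993, 0.05166055]), 'torque': array([-0.01704987,  0.02639901,  0.03496654]), 'gripper_width': 91.15492922028584}
{'intrinsics': array([[470.58722233,   0.        , 314.80441132],
       [  0.        , 470.58722233, 194.79784694],
       [  0.        ,   0.        ,   1.        ]]), 'eye': array([ 363.8677145 , 1136.19644768,  768.70588338]), 'attitude': array([  60.4591094 ,   -1.15783615, -167.47116247])}
{'intrinsics': array([[377.37682737,   0.        , 323.49301371],
       [  0.        , 377.37682737, 199.47975365],
       [  0.        ,   0.        ,   1.        ]]), 'eye': array([ 376.09178631,  -10.03182758, 1374.08335603]), 'attitude': array([ 10.8284118 ,   0.49697956, -88.47722044])}
{'intrinsics': array([[318.0637027 ,   0.        , 318.32025829],
       [  0.        , 318.0637027 , 200.46000118],
       [  0.        ,   0.        ,   1.        ]]), 'eye': array([ 306.65951833, -491.41016294,  382.69879634]), 'attitude': array([-14.69488141,   0.13141568, -65.00786512])}
```

View pics/top0.png

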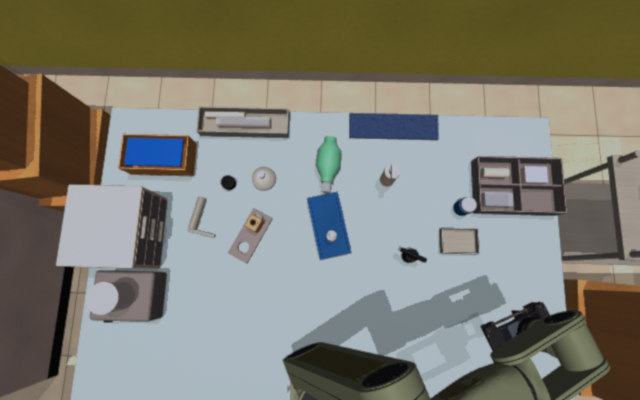

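View pics/side0.png

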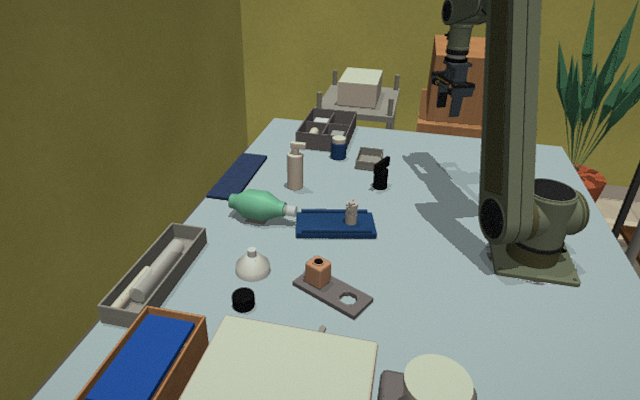

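View pics/wrist0.png

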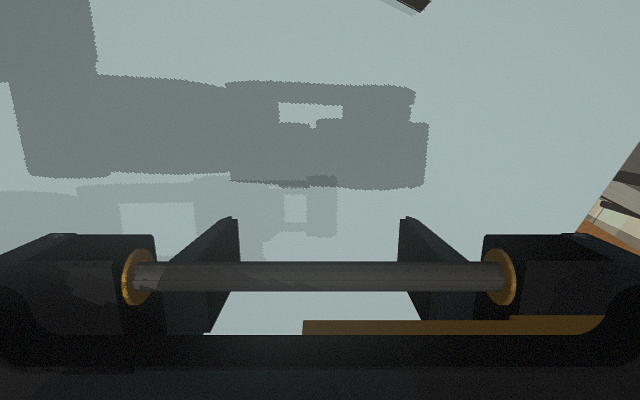

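```bash
python3 - <<'E'
import cv2
t=cv2.imread('pics/top0.png'); s=cv2.imread('pics/side0.png')
def c(im,x,y,w,h,k,n): cv2.imwrite('pics/'+n,cv2.resize(im[y:y+h,x:x+w],None,fx=k,fy=k,interpolation=cv2.INTER_CUBIC))
c(t,215,180,150,90,5,'ct0.png'); c(t,380,230,60,45,10,'ct1.png'); c(s,280,190,110,60,7,'cs0.png'); c(s,280,245,110,80,7,'cs1.png');c(s,360,145,50,55,10,'cs2.png')
E
```

```text
(no output)
```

View pics/ct0.png

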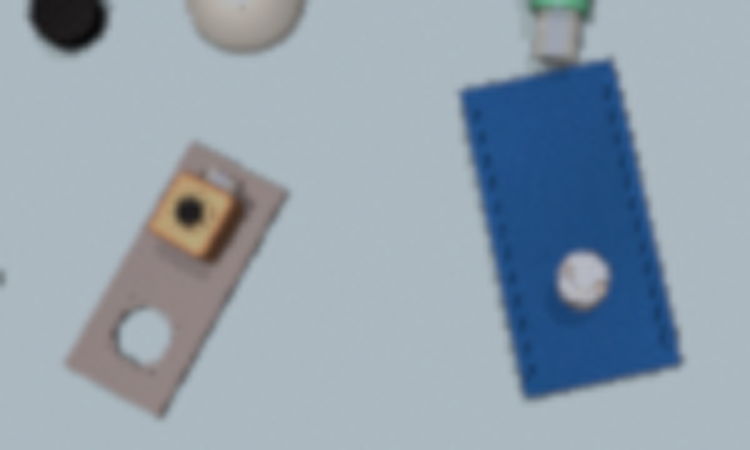

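View pics/ct1.png

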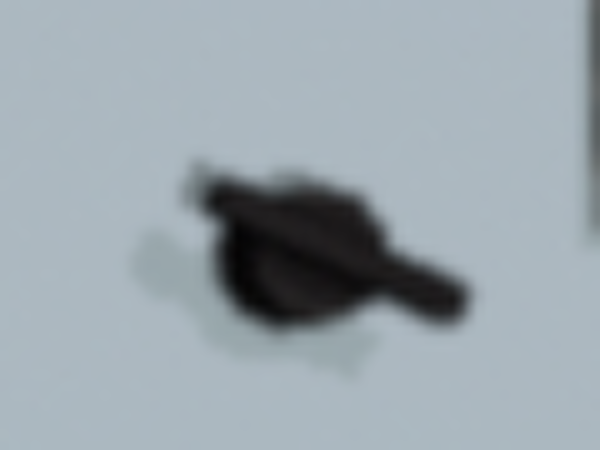

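View pics/cs0.png

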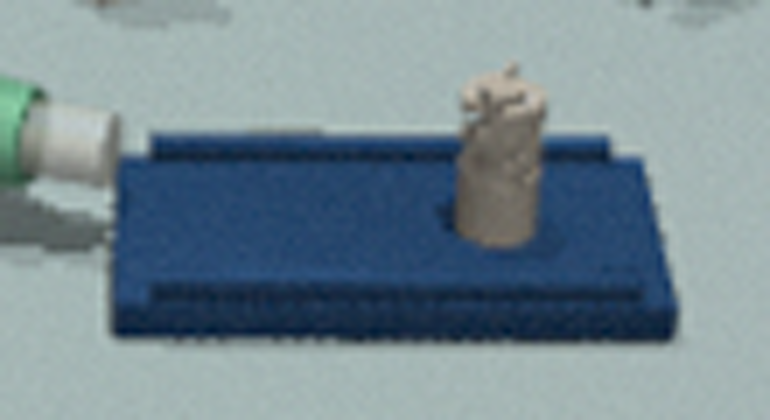

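View pics/cs1.png

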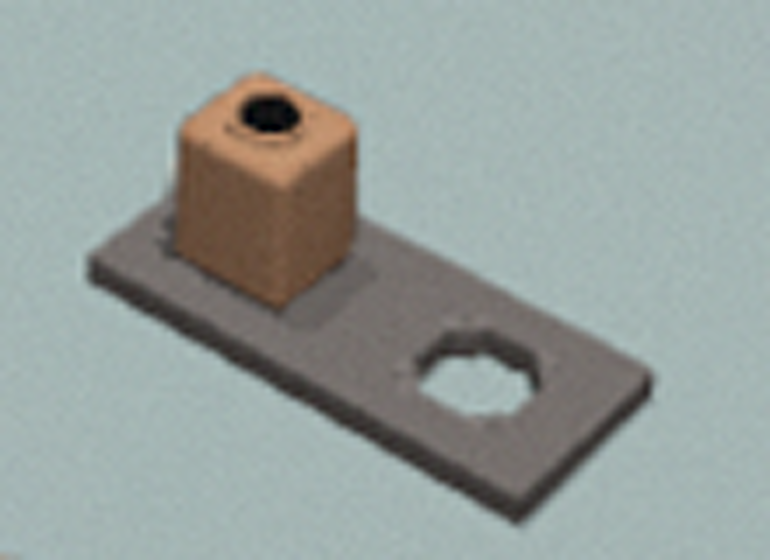

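View pics/cs2.png

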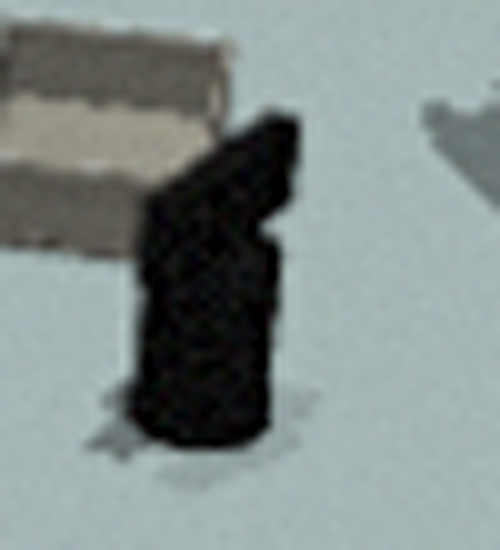

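```bash
cat >> h.py <<'E'
from scipy.spatial.transform import Rotation as R
from scipy.optimize import least_squares
def proj(f,P):
    P=np.atleast_2d(P).astype(float); Rc=R.from_euler('xyz',f['attitude'],degrees=True).as_matrix()
    c=(P-f['eye'])@Rc; c=c*[1,-1,-1]; q=c@np.array(f['intrinsics']).T; return q[:,:2]/q[:,2:]
def unproj(f,uv,z):
    Rc=R.from_euler('xyz',f['attitude'],degrees=True).as_matrix()
    d=np.linalg.inv(f['intrinsics'])@[uv[0],uv[1],1]; d=Rc@(d*[1,-1,-1]); e=np.array(f['eye']); return e+d*(z-e[2])/d[2]
def place(p,L):
    L=np.atleast_2d(L).astype(float);a=np.radians(p[2]);c,s=np.cos(a),np.sin(a)
    return np.c_[p[0]+c*L[:,0]-s*L[:,1],p[1]+s*L[:,0]+c*L[:,1],L[:,2]]
def fit(obs,p0):
    # obs: list (frame, uv, local xyz)
    fun=lambda p: np.concatenate([(proj(f,place(p,l))[0]-uv) for f,uv,l in obs])
    r=least_squares(fun,p0,loss='soft_l1',x_scale=[1,1,1]); return r.x, fun(r.x).reshape(-1,2)
E
python3 - <<'E'
from h import *
T=pickle.load(open('pics/top0.pkl','rb'));S=pickle.load(open('pics/side0.pkl','rb'))
def cv(x0,y0,k): return lambda u,v: np.array([x0+(u+.5)/k-.5,y0+(v+.5)/k-.5])
a=cv(215,180,5);b=cv(380,230,10);c=cv(280,190,7);d=cv(280,245,7);e=cv(360,145,10)
tr_t=[(T,a(195,143),(140,40,12)),(T,a(287,190),(140,-40,12)),(T,a(160,415),(-45,-40,12)),(T,a(67,362),(-45,40,12))]
tr_s=[(S,d(90,262),(140,40,12)),(S,d(652,378),(-45,-40,12)),(S,d(518,510),(-45,40,12)),(S,d(283,187),(67,23,72)),(S,d(258,75),(117,-23,72))]
ba_t=[(T,a(462,92),(115,58,20)),(T,a(612,62),(115,-58,20)),(T,a(680,362),(-115,-58,20)),(T,a(528,397),(-115,58,20)),(T,a(583,277),(-45,0,86))]
ba_s=[(S,c(113,307),(115,58,20)),(S,c(675,305),(-115,58,20)),(S,c(640,157),(-115,-58,20)),(S,c(118,157),(115,-58,20)),(S,c(503,97),(-45,0,84))]
nu_t=[(T,b(200,185),(45,0,100)),(T,b(465,300),(-45,0,100))]
nu_s=[(S,e(203,412),(0,0,0))]
for n,t,s,p in [('trainer',tr_t,tr_s,(300,250,-30)),('base',ba_t,ba_s,(300,0,15)),('nut',nu_t,nu_s,(250,-270,60))]:
    for m,o in (('t',t),('s',s),('ts',t+s)):
        if len(o)<2: continue
        x,r=fit(o,p); print(n,m,x.round(1)); print(r.round(1).tolist() if m=='ts' else '')
print(unproj(S,e(203,412),0))
E
```

```text
trainer t [457.2 291.7 -26.7]

trainer s [455.7 294.8 -27.1]

trainer ts [456.2 293.5 -27. ]
[[-0.4, -0.5], [0.1, 0.4], [-0.4, 0.6], [-1.0, 0.5], [-0.4, -0.4], [0.4, -0.2], [-0.1, -0.5], [0.1, 0.1], [-0.4, -1.3]]
base t [542.8 -12.   13.8]

base s [543.5 -12.9  14.2]

base ts [543.2 -12.3  14. ]
[[-0.7, -0.6], [0.2, -1.3], [1.0, 0.4], [-0.4, 0.5], [0.4, -0.0], [-0.3, -0.0], [0.7, 0.4], [0.4, 0.0], [-0.6, -0.2], [0.1, 0.1]]
nut t [ 442.3 -295.4   67.5]

nut ts [ 441.3 -296.6   67.6]
[[1.0, 0.6], [-0.3, 0.1], [-1.0, 1.7]]
[ 439.35136053 -309.88667349    0.        ]
```

```bash
cat >> h.py <<'E'
def plan(wps,claw,state=None):
    """wps: list of (x,y,z,yaw,nrows[,claw]); prints rows from current state, tool pointing down"""
    s=state or env.state(); p=np.array(s['ee_pos']); M=R.from_euler('xyz',s['ee_rot'],degrees=True)
    rows=[]
    for w in wps:
        x,y,z,yaw,n=w[:5]; cl=w[5] if len(w)>5 else claw
        tgt=R.from_euler('xyz',[180,0,yaw],degrees=True)
        full=(M.inv()*tgt).as_rotvec(degrees=True); p0=p.copy();M0=M
        y0=M.as_euler('xyz',degrees=True)[2]
        for i in range(n):
            g=p0+(np.array([x,y,z])-p0)*(i+1)/n
            Mg=M0*R.from_rotvec(full*(i+1)/n,degrees=True)
            rv=(M.inv()*Mg).as_rotvec(degrees=True).round(1); d=M.inv().apply(g-p).round(1)
            rows.append([(rv+0).tolist(),(d+0).tolist(),cl]); p=p+M.apply(d); M=M*R.from_rotvec(rv,degrees=True)
    while len(rows)%10: rows.append([[0,0,0],[0,0,0],rows[-1][2]])
    for i in range(0,len(rows),10): print('['+', '.join(str(r).replace('-0.0','0').replace('.0,',',').replace('.0]',']').replace(' ','') for r in rows[i:i+10])+']')
def st():
    s=env.state(); print(round(s['time_s'],3),s['ee_pos'].round(1),s['ee_rot'].round(1),'q',s['qpos'].round(0),'F',s['force'].round(1),'T',s['torque'].round(2),'w',round(s['gripper_width'],1)); return s
E
python3 - <<'E'
from h import *
T=pickle.load(open('pics/top0.pkl','rb'))
print(unproj(T,(263,178),20),unproj(T,(229,183),20))
print(place((456.2,293.5,-27),(92,0,0)),place((543.2,-12.3,14),[(-45,0,0),(47,0,0)]))
plan([(538,251.7,260,63,20)],88)
E
```

```text
[709.98574088 234.43531381  20.        ] [687.93566624 359.04439456  20.        ]
[[538.17260023 251.73287402   0.        ]] [[499.53669232 -23.1864853    0.        ]
 [588.80389913  -0.92967091   0.        ]]
[[[0,0,-6.4],[-28.8,-29.7,-2.3],88], [[0,0,-6.4],[-25.3,-32.7,-2.3],88], [[0,0,-6.4],[-21.5,-35.4,-2.3],88], [[0,0,-6.4],[-17.4,-37.5,-2.3],88], [[0,0,-6.4],[-13.1,-39.2,-2.3],88], [[0,0,-6.4],[-8.7,-40.4,-2.3],88], [[0,0,-6.4],[-4.1,-41.2,-2.3],88], [[0,0,-6.4],[0.5,-41.4,-2.3],88], [[0,0,-6.4],[5.1,-41,-2.3],88], [[0,0,-6.4],[9.6,-40.2,-2.3],88]]
[[[0,0,-6.4],[14.1,-38.9,-2.2],88], [[-0.1,0,-6.4],[18.3,-37.1,-2.3],88], [[0,0,-6.4],[22.4,-34.8,-2.4],88], [[0,0,-6.4],[26.1,-32.1,-2.4],88], [[0,0,-6.4],[29.4,-29,-2.3],88], [[0,0,-6.4],[32.6,-25.5,-2.4],88], [[0,0,-6.4],[35.2,-21.7,-2.3],88], [[0,0,-6.4],[37.4,-17.7,-2.4],88], [[0,0,-6.4],[39.1,-13.4,-2.3],88], [[0,0,-6.4],[40.4,-9,-2.4],88]]
```

>>> servo_tool --plan '[[[0,0,-6.4],[-29,-30,-2],88],[[0,0,-6.4],[-25,-33,-2],88],[[0,0,-6.4],[-21.5,-35.5,-2],88],[[0,0,-6.4],[-17.5,-37.5,-2],88],[[0,0,-6.4],[-13,-39,-2],88],[[0,0,-6.4],[-8.5,-40.5,-2],88],[[0,0,-6.4],[-4,-41,-2],88],[[0,0,-6.4],[0.5,-41.5,-2],88],[[0,0,-6.4],[5,-41,-2],88],[[0,0,-6.4],[9.5,-40,-2],88]]'

```text
time_s: 1.4
ee_pos: [387.3, -122.2, 232.0]
ee_rot: [-179.7, 0.1, 0.7]
force: [1.0, -0.5, 0.1]
gripper_width: 87.9
```

>>> servo_tool --plan '[[[0,0,-6.4],[14,-39,-1],88],[[0,0,-6.4],[18,-37,-1],88],[[0,0,-6.4],[22.5,-35,-1],88],[[0,0,-6.4],[26,-32,-1],88],[[0,0,-6.4],[29.5,-29,0],88],[[0,0,-6.4],[32.5,-25.5,0],88],[[0,0,-6.4],[35,-21.5,0],88],[[0,0,-6.4],[37.5,-17.5,0],88],[[0,0,-6.4],[39,-13.5,0],88],[[0,0,-5],[0,0,0],88]]'

```text
time_s: 2.65
ee_pos: [505.3, 245.8, 235.2]
ee_rot: [-179.7, -0.1, 65.7]
force: [-0.1, 0.3, 0.3]
gripper_width: 88.0
```

```bash
python3 - <<'E'
from h import *
st(); grab('wrist','wr1'); f=grab('top','top1')
E
```

```text
2.65 [505.3 245.8 235.2] [-1.797e+02 -1.000e-01  6.570e+01] q [ 25.  16.  89.   0.  74. -41.] F [-0.1  0.3  0.3] T [ 0.03 -0.14 -0.  ] w 88.0
```

View pics/wr1.png

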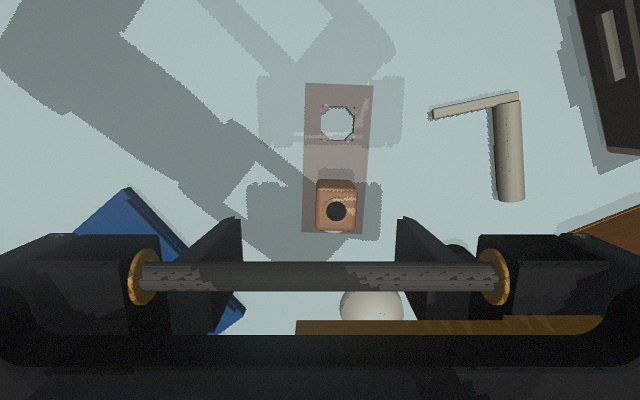

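```bash
python3 - <<'E'
import cv2
t=cv2.imread('pics/wr1.png')
cv2.imwrite('pics/cw1.png',cv2.resize(t[70:245,280:400],None,fx=4.5,fy=4.5,interpolation=cv2.INTER_CUBIC)[:, :])
E
```

```text
(no output)
```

View pics/cw1.png

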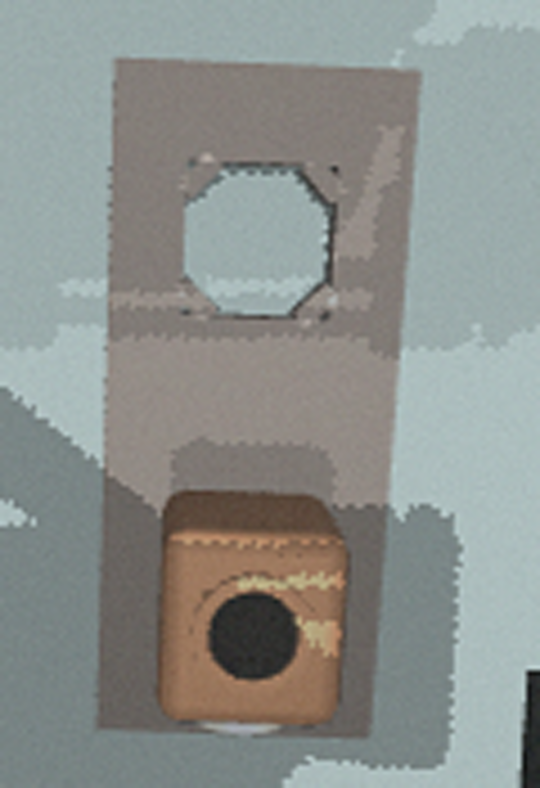

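```bash
python3 - <<'E'
from h import *
W=pickle.load(open('pics/wr1.pkl','rb'))
k=4.5
a=lambda u,v: np.array([280+(u+.5)/k-.5,70+(v+.5)/k-.5])
o=[(W,a(420,70),(-45,40,12)),(W,a(114,58),(-45,-40,12)),(W,a(98,728),(140,-40,12)),(W,a(370,737),(140,40,12)),(W,a(254,636),(92,0,72)),(W,a(259,242),(0,0,12))]
x,r=fit(o,(456,293,-27)); print(x,r.round(1).tolist()); print(place(x,(92,0,0)))
E
```

```text
[454.48839646 293.19000737 -26.32644906] [[0.3, -0.3], [-0.2, -0.3], [-0.3, 0.7], [0.3, 0.8], [-0.0, -0.2], [-0.1, -0.2]]
[[536.94632233 252.38938898   0.        ]]
```

```bash
python3 - <<'E'
from h import *
plan([(537.2,252.2,150,63.5,3),(537.2,252.2,25,63.5,5)],88)
E
```

```text
[[[-0.1,0,0.6],[7,8.8,28.4],88], [[-0.1,0,0.7],[7.1,8.7,28.4],88], [[-0.1,0,0.6],[7.2,8.6,28.5],88], [[0,0,0],[0,0,25],88], [[0,0,0],[0,0,25],88], [[0,0,0],[0,-0.1,25],88], [[0,0,0],[0,0,25],88], [[0,0,0],[0,0,25],88], [[0,0,0],[0,0,0],88], [[0,0,0],[0,0,0],88]]
```

>>> servo_tool --plan '[[[-0.1,0,0.7],[7,9,28],88],[[-0.1,0,0.7],[7,8.5,28],88],[[-0.1,0,0.7],[7,8.5,28],88],[[0,0,0],[0,0,25],88],[[0,0,0],[0,0,25],88],[[0,0,0],[0,0,25],88],[[0,0,0],[0,0,25],88],[[0,0,0],[0,0,18],88],[[0,0,0],[0,0,6],88],[[0,0,0],[0,0,0],70]]' --squeeze 25

```text
time_s: 4.0
ee_pos: [538.1, 246.4, 22.6]
ee_rot: [179.9, -0.0, 61.9]
force: [-0.4, 0.5, 0.3]
gripper_width: 81.0
```

```bash
python3 - <<'E'
from h import *
st(); grab('side','side2')
E
python3 -c "
import cv2
t=cv2.imread('pics/side2.png');cv2.imwrite('pics/cside2.png',cv2.resize(t[180:330,240:400],None,fx=4,fy=4))"
```

```text
4.0 [538.1 246.4  22.6] [179.9  -0.   61.9] q [ 24.  30. 102.  -0.  48. -38.] F [-0.4  0.5  0.3] T [ 0.06 -0.16  0.01] w 81.0
```

View pics/cside2.png

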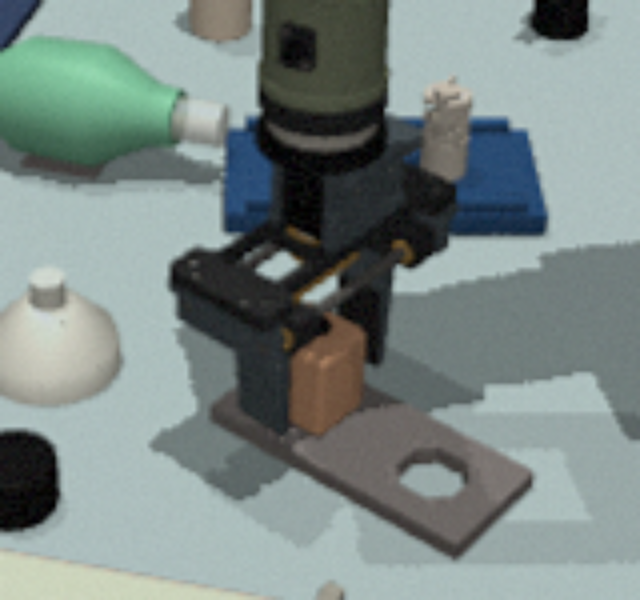

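>>> servo_tool --plan '[[[0,0,-1.6],[4.7,-3.5,0],80],[[0,0,0],[0,0,0],70],[[0,0,0],[0,0,0],60],[[0,0,0],[0,0,0],50],[[0,0,0],[0,0,0],35],[[0,0,0],[0,0,0],35],[[0,0,0],[0,0,0],35],[[0,0,0],[0,0,-15],35],[[0,0,0],[0,0,-25],35],[[0,0,0],[0,0,-30],35]]' --squeeze 30

```text
time_s: 5.3
ee_pos: [535.6, 252.1, 94.8]
ee_rot: [-180.0, 0.1, 63.6]
force: [0.1, 0.6, -3.1]
gripper_width: 45.8
```

```bash
python3 - <<'E'
from h import *
st(); grab('wrist','wr3')
E
```

```text
5.3 [535.6 252.1  94.8] [-1.80e+02  1.00e-01  6.36e+01] q [ 24.  25.  97.  -0.  58. -39.] F [ 0.1  0.6 -3.1] T [ 0.05 -0.2   0.04] w 45.8
```

View pics/wr3.png

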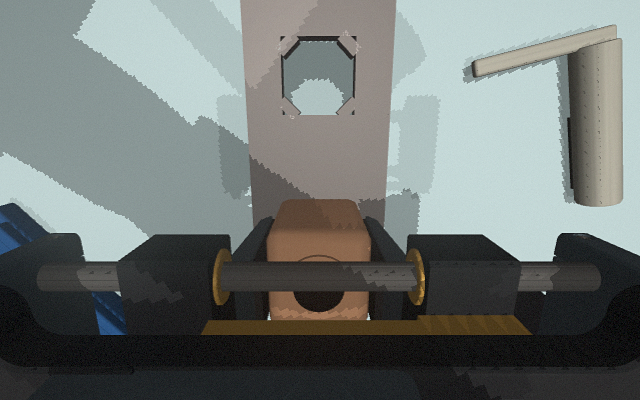

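```bash
python3 - <<'E'
from h import *
W=pickle.load(open('pics/wr3.pkl','rb')); s=env.state()
M=R.from_euler('xyz',s['ee_rot'],degrees=True)
for z in (84,):
  for uv in [(318,76),(318,37),(318,115),(281,76),(355,76)]:
    P=unproj(W,uv,z); print(P.round(1), M.inv().apply(P-s['ee_pos']).round(1))
S=grab('side','side3')
for z in (72,84): print(proj(S,unproj(W,(318,76),z)))
cv2.imwrite('pics/cside3.png',cv2.resize(S['pixels'][180:330,240:400,::-1],None,fx=5,fy=5,interpolation=cv2.INTER_CUBIC)[:600])
E
```

```text
[452.1 292.7  84. ] [ -3.  -94.7  14.9]
[435.2 301.1  84. ] [  -3.  -113.6   14.8]
[470.  283.8  84. ] [ -3.  -74.7  15. ]
[443.4 275.1  84. ] [-22.7 -94.7  14.9]
[460.9 310.3  84. ] [ 16.6 -94.7  15. ]
[[351.46319683 279.04040675]]
[[351.25051867 274.66729656]]
```

View pics/cside3.png

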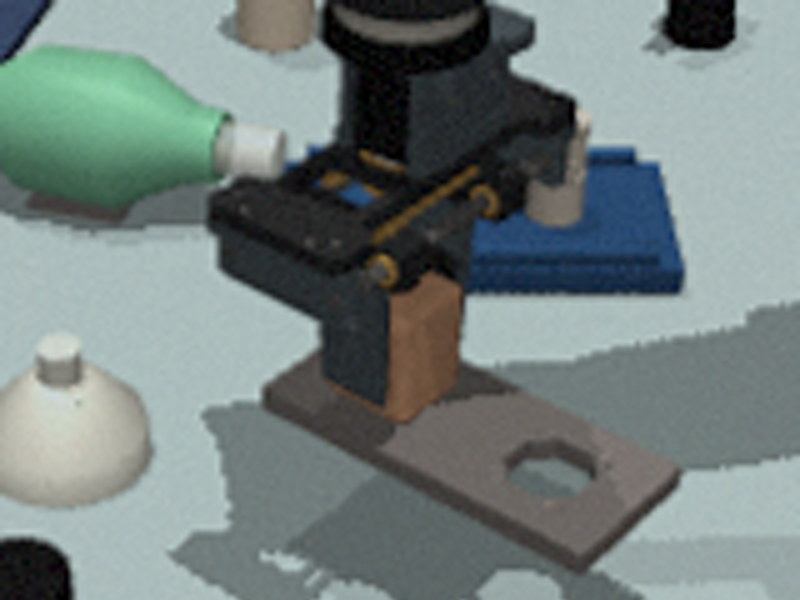

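```bash
python3 - <<'E'
from h import *
W=pickle.load(open('pics/wr3.pkl','rb')); W0=pickle.load(open('pics/wrist0.pkl','rb')); print(W['eye'],W['attitude'])
s=env.state();M=R.from_euler('xyz',s['ee_rot'],degrees=True);print(M.inv().apply(W['eye']-s['ee_pos']))
T=np.array([-0,-92.5]);
yaw=np.radians(104); tgt=np.array([499.5,-23.2])-np.array([np.cos(yaw)*T[0]+np.sin(yaw)*T[1], np.sin(yaw)*T[0]-np.cos(yaw)*T[1]]); print(tgt)
plan([(540,240,136,66,2),(tgt[0],tgt[1],136,104,10)],35)
E
```

```text
[471.49876215 283.70693668 264.29062108] [-14.61226301   0.12635044  63.60437872]
[  -1.82283588  -72.58053711 -166.83009398]
[589.25235468  -0.82222466]
[[[0.2,-0.1,-1.2],[-5.6,3.8,-19.1],35], [[0.1,-0.2,-1.2],[-5.6,3.5,-19],35], [[0,0,-3.8],[-20,14.3,0],35], [[0,0,-3.8],[-20.9,13,0],35], [[0,0,-3.8],[-21.7,11.5,0],35], [[0,0,-3.8],[-22.4,10.1,0],35], [[0,0,-3.8],[-23.1,8.5,0.1],35], [[0,0,-3.8],[-23.5,7,0],35], [[0,0,-3.8],[-24,5.5,0],35], [[0,0,-3.8],[-24.3,3.8,0],35]]
[[[0,0,-3.8],[-24.5,2.2,0],35], [[0,0,-3.8],[-24.5,0.6,0],35], [[0,0,0],[0,0,0],35], [[0,0,0],[0,0,0],35], [[0,0,0],[0,0,0],35], [[0,0,0],[0,0,0],35], [[0,0,0],[0,0,0],35], [[0,0,0],[0,0,0],35], [[0,0,0],[0,0,0],35], [[0,0,0],[0,0,0],35]]
```

>>> servo_tool --plan '[[[0,0,-1.2],[-5.6,3.8,-19],35],[[0,0,-1.2],[-5.6,3.5,-19],35],[[0,0,-3.8],[-20,14,0],35],[[0,0,-3.8],[-21,13,0],35],[[0,0,-3.8],[-21.5,11.5,0],35],[[0,0,-3.8],[-22.5,10,0],35],[[0,0,-3.8],[-23,8.5,0],35],[[0,0,-3.8],[-23.5,7,0],35],[[0,0,-3.8],[-24,5.5,0],35],[[0,0,-3.8],[-24,4,0],35]]'

```text
time_s: 6.65
ee_pos: [575.8, 42.5, 126.6]
ee_rot: [-179.6, -0.0, 97.6]
force: [0.4, -1.0, -3.5]
gripper_width: 46.3
```

```bash
python3 - <<'E'
from h import *
st();plan([(589.2,-0.8,134,104,4)],35)
E
```

```text
6.65 [575.8  42.5 126.6] [-179.6   -0.    97.6] q [  3.  23.  96.  -0.  61. -95.] F [ 0.4 -1.  -3.5] T [ 0.13 -0.22 -0.  ] w 46.3
[[[-0.1,0,-1.6],[-11.2,1.9,-1.9],35], [[-0.1,0,-1.6],[-11.2,1.5,-1.9],35], [[-0.1,0,-1.6],[-11.3,1.3,-1.8],35], [[-0.1,0,-1.6],[-11.3,0.9,-1.9],35], [[0,0,0],[0,0,0],35], [[0,0,0],[0,0,0],35], [[0,0,0],[0,0,0],35], [[0,0,0],[0,0,0],35], [[0,0,0],[0,0,0],35], [[0,0,0],[0,0,0],35]]
```

>>> servo_tool --plan '[[[-0.1,0,-1.6],[-8,2,-4],35],[[-0.1,0,-1.6],[-11,1.5,-4],35],[[-0.1,0,-1.6],[-11,1.5,0],35],[[-0.1,0,-1.6],[-11,1,0],35],[[0,0,0],[-3,0,0],35],[[0,0,0],[0,0,0],35],[[0,0,0],[0,0,0],35],[[0,0,0],[0,0,0],35],[[0,0,0],[0,0,0],35],[[0,0,0],[0,0,0],35]]'

```text
time_s: 7.9
ee_pos: [586.0, -1.6, 127.4]
ee_rot: [-179.3, -0.3, 104.1]
force: [1.1, 1.0, -3.0]
gripper_width: 45.8
```

```bash
python3 - <<'E'
from h import *
st(); grab('wrist','wr4');S=grab('side','side4');T=grab('top','top4')
cv2.imwrite('pics/cside4.png',cv2.resize(S['pixels'][130:260,260:420,::-1],None,fx=4.5,fy=4.5,interpolation=cv2.INTER_CUBIC))
E
```

```text
7.9 [586.   -1.6 127.4] [-179.3   -0.3  104.1] q [  -1.   23.   95.    0.   62. -105.] F [ 1.1  1.  -3. ] T [ 0.11 -0.19 -0.06] w 45.8
```

View pics/wr4.png

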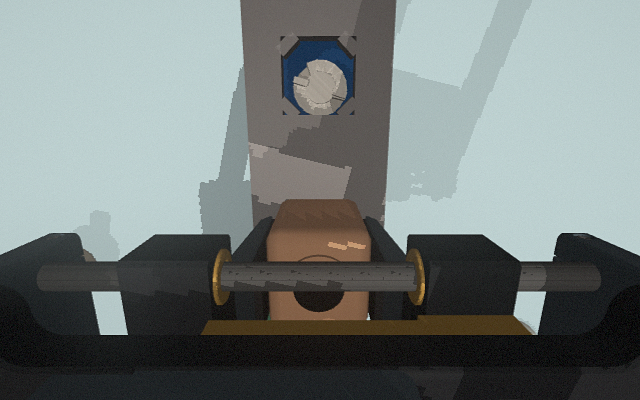

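View pics/cside4.png

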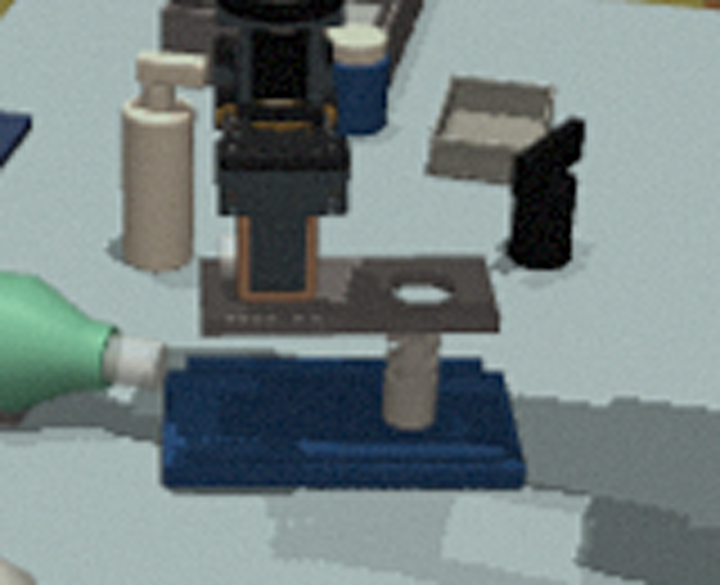

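View pics/top4.png

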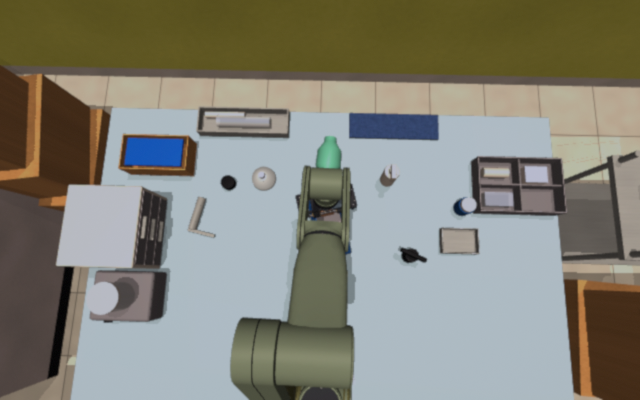

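```bash
python3 - <<'E'
import cv2
t=cv2.imread('pics/wr4.png')
cv2.imwrite('pics/cw4.png',cv2.resize(t[25:125,270:370],None,fx=6,fy=6,interpolation=cv2.INTER_CUBIC))
E
```

```text
(no output)
```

View pics/cw4.png

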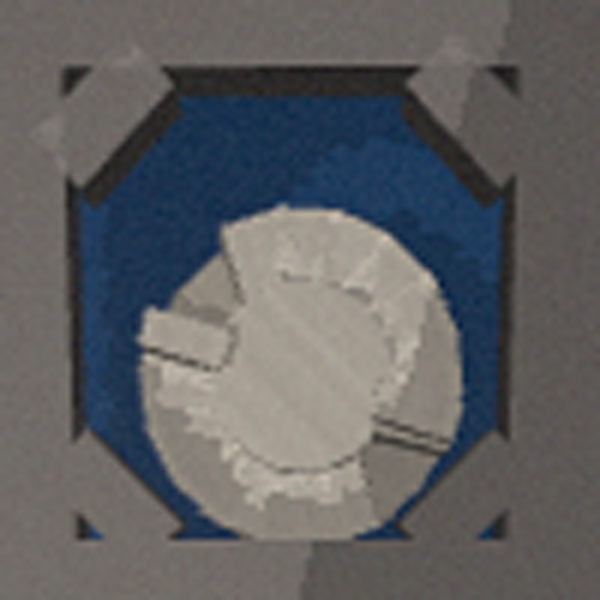

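```bash
python3 - <<'E'
from h import *
W=pickle.load(open('pics/wr4.pkl','rb')); s=st(); k=6
a=lambda u,v: np.array([270+(u+.5)/k-.5,25+(v+.5)/k-.5])
M=R.from_euler('xyz',s['ee_rot'],degrees=True); print(M.inv().apply(W['eye']-s['ee_pos']), W['attitude'])
H=unproj(W,a(290,302),s['ee_pos'][2]-22.6+12); C=unproj(W,a(306,373),88); C2=unproj(W,a(302,377),84)
for P in (H,C,C2): print(P.round(1), M.inv().apply(P-s['ee_pos']).round(1))
print(unproj(W,a(78,302),s['ee_pos'][2]-22.6),unproj(W,a(503,302),s['ee_pos'][2]-22.6))
E
```

```text
8.05 [586.   -1.7 127.4] [-179.3   -0.3  104.1] q [  -1.   23.   95.    0.   62. -105.] F [ 0.1  0.6 -2.7] T [ 0.08 -0.1  -0.01] w 45.8
[-1.50757423e-01 -7.18615030e+01 -1.69488049e+02] [-13.99781348  -0.31309425 104.08260644]
[495.  -24.7 116.8] [ -0.3 -93.7  11.7]
[497.6 -22.2  88. ] [  1.4 -90.3  40.5]
[497.7 -22.5  84. ] [  1.  -90.2  44.5]
[498.36654804 -44.47942236 104.83366359] [488.53036054  -5.38939609 104.83366359]
```

```bash
python3 - <<'E'
from h import *
s=env.state();M=R.from_euler('xyz',s['ee_rot'],degrees=True)
p=s['ee_pos']+M.apply([1.5,3.4,0]); print(p); plan([(p[0],p[1],118,104,3)],35)
E
```

```text
[588.9508483    0.61701024 127.40177941]
[[[-0.2,-0.1,0],[0.5,1.2,3.1],35], [[-0.2,-0.1,0],[0.5,1.1,3.2],35], [[-0.3,-0.1,0.1],[0.5,1.2,3.1],35], [[0,0,0],[0,0,0],35], [[0,0,0],[0,0,0],35], [[0,0,0],[0,0,0],35], [[0,0,0],[0,0,0],35], [[0,0,0],[0,0,0],35], [[0,0,0],[0,0,0],35], [[0,0,0],[0,0,0],35]]
```

>>> servo_tool --plan '[[[-0.2,-0.1,0],[0.5,1.2,3],35],[[-0.2,-0.1,0],[0.5,1.2,3],35],[[-0.2,-0.1,0],[0.5,1.2,3],35],[[0,0,0],[0,0,0],35],[[0,0,0],[0,0,0],35],[[0,0,0],[0,0,0],35],[[0,0,0],[0,0,0],35],[[0,0,0],[0,0,0],35],[[0,0,0],[0,0,0],35],[[0,0,0],[0,0,0],35]]'

```text
time_s: 9.3
ee_pos: [589.3, 0.8, 117.8]
ee_rot: [-180.0, 0.0, 104.0]
force: [-0.1, 0.2, -3.2]
gripper_width: 45.9
```

```bash
python3 - <<'E'
from h import *
st(); t=grab('wrist','wr5')['pixels'][:,:,::-1]
cv2.imwrite('pics/cw5.png',cv2.resize(t[25:125,270:370],None,fx=6,fy=6,interpolation=cv2.INTER_CUBIC))
E
```

```text
9.3 [589.3   0.8 117.8] [-180.    0.  104.] q [  -1.   24.   96.   -0.   60. -105.] F [-0.1  0.2 -3.2] T [ 0.19 -0.2  -0.02] w 45.9
```

View pics/cw5.png

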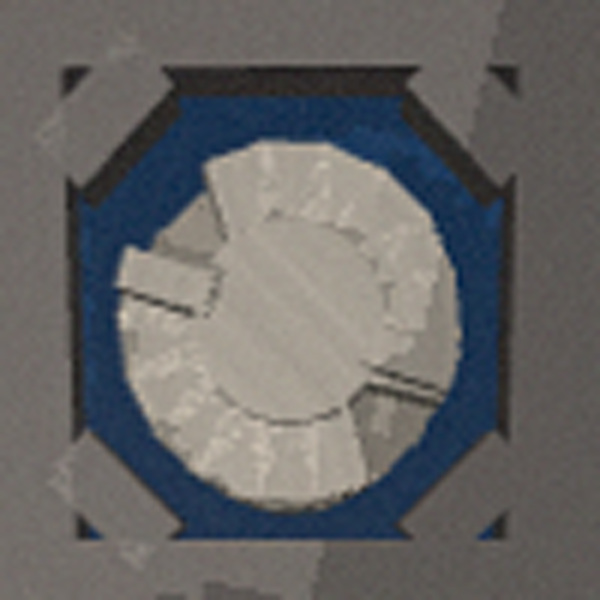

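```bash
python3 - <<'E'
from h import *
W=pickle.load(open('pics/wr5.pkl','rb')); s=env.state(); k=6
a=lambda u,v: np.array([270+(u+.5)/k-.5,25+(v+.5)/k-.5])
M=R.from_euler('xyz',s['ee_rot'],degrees=True); z=s['ee_pos'][2]-22.6
H=unproj(W,a(290,302),z+12); 
for n,P in (('H',H),('core',unproj(W,a(295,318),88)),('crL',unproj(W,a(118,310),84)),('crR',unproj(W,a(461,310),84)),('crT',unproj(W,a(300,142),84)),('rimL',unproj(W,a(78,302),z)),('rimR',unproj(W,a(503,302),z)),('rimT',unproj(W,a(290,97),z))): print(n,P.round(1), M.inv().apply(P-s['ee_pos']).round(1))
E
```

```text
H [498.6 -22.3 107.2] [ -0.3 -93.6  10.6]
core [497.6 -22.1  88. ] [  0.1 -94.5  29.8]
crL [500.8 -39.5  84. ] [-17.5 -95.7  33.8]
crR [492.4  -6.3  84. ] [ 16.7 -95.7  33.8]
crT [481.4 -25.6  84. ] [   0.6 -111.1   33.8]
rimL [502.  -42.1  95.2] [-20.3 -95.1  22.6]
rimR [492.3  -3.2  95.2] [ 19.7 -95.1  22.6]
rimT [480.  -27.   95.2] [  -0.4 -112.8   22.6]
```

>>> servo_tool --plan '[[[0,0,0],[0,-0.8,4],35],[[0,0,0],[0,0,8],35],[[0,0,0],[0,0,8],35],[[0,0,0],[0,0,8],35],[[0,0,0],[0,0,8],35],[[0,0,0],[0,0,8],35],[[0,0,0],[0,0,8],35],[[0,0,0],[0,0,8],35],[[0,0,0],[0,0,8],35],[[0,0,0],[0,0,3],35]]'

```text
time_s: 10.6
ee_pos: [588.4, 0.5, 44.7]
ee_rot: [-180.0, 0.0, 104.1]
force: [-9.7, -0.7, 32.1]
gripper_width: 45.8
```

```bash
python3 - <<'E'
from h import *
st(); t=grab('wrist','wr6');S=grab('side','side6')
cv2.imwrite('pics/cs6.png',cv2.resize(S['pixels'][150:260,270:400,::-1],None,fx=5.5,fy=5.5,interpolation=cv2.INTER_CUBIC))
E
```

```text
10.6 [5.884e+02 5.000e-01 4.470e+01] [-180.     0.   104.1] q [  -1.   28.  101.   -0.   51. -105.] F [-9.7 -0.7 32.1] T [0.48 1.71 0.1 ] w 45.8
```

View pics/cs6.png

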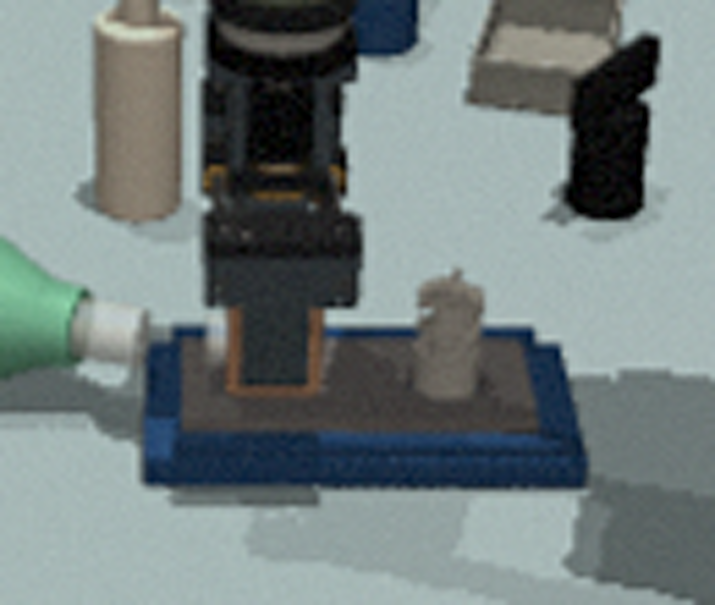

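View pics/wr6.png

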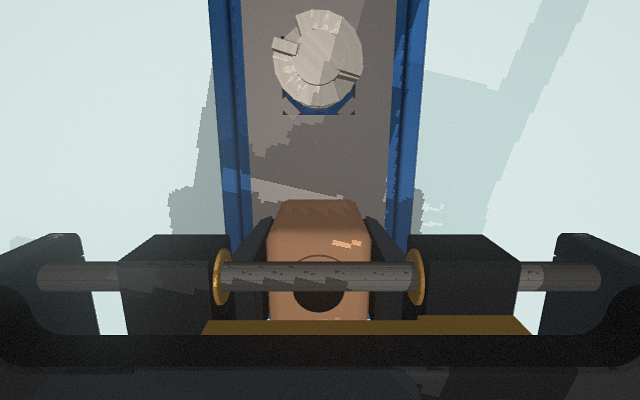

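>>> servo_tool --plan '[[[0,0,0],[0,0,0],50],[[0,0,0],[0,0,0],58],[[0,0,0],[0,0,0],64],[[0,0,0],[0,0,0],64],[[0,0,0],[0,0,-15],64],[[0,0,0],[0,0,-25],64],[[0,0,0],[0,0,-30],64],[[0,0,0],[0,0,-30],64],[[0,0,0],[0,0,-30],64],[[0,0,0],[0,0,-15],64]]'

```text
time_s: 11.95
ee_pos: [589.2, 0.6, 198.3]
ee_rot: [179.8, 0.1, 104.1]
force: [0.4, 0.6, -1.3]
gripper_width: 64.3
```

```bash
python3 - <<'E'
from h import *
st(); t=grab('wrist','wr7');
plan([(441.5,-297,200,-22.5,14)],60)
E
```

```text
11.95 [589.2   0.6 198.3] [1.798e+02 1.000e-01 1.041e+02] q [  -1.   20.   89.   -0.   70. -105.] F [ 0.4  0.6 -1.3] T [ 0.12 -0.15  0.02] w 64.3
[[[0,0,9],[-18,-15.5,-0.1],60], [[0,-0.1,9.1],[-20.3,-12.4,0],60], [[0.1,0,9],[-21.9,-9.1,-0.1],60], [[0,0,9.1],[-23.1,-5.5,0],60], [[0,0,9],[-23.7,-1.8,0],60], [[0.1,-0.1,9],[-23.7,1.9,0],60], [[0,0,9.1],[-23.1,5.6,0],60], [[0,0,9],[-21.9,9.1,0],60], [[0.1,0,9.1],[-20.2,12.5,0],60], [[0,0,9],[-18,15.5,0],60]]
[[[0,-0.1,9],[-15.3,18.2,0],60], [[0,0,9.1],[-12.3,20.3,0],60], [[0.1,0,9],[-8.9,22,0],60], [[0,0,9.1],[-5.4,23.1,0],60], [[0,0,0],[0,0,0],60], [[0,0,0],[0,0,0],60], [[0,0,0],[0,0,0],60], [[0,0,0],[0,0,0],60], [[0,0,0],[0,0,0],60], [[0,0,0],[0,0,0],60]]
```

View pics/wr7.png

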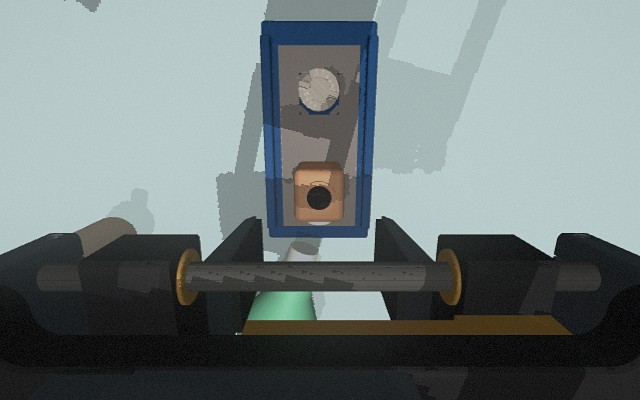

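>>> servo_tool --plan '[[[0,0,9],[-18,-15.5,0],60],[[0,0,9],[-20.3,-12.4,0],60],[[0,0,9],[-22,-9,0],60],[[0,0,9],[-23,-5.5,0],60],[[0,0,9],[-23.7,-2,0],60],[[0,0,9],[-23.7,2,0],60],[[0,0,9],[-23,5.5,0],60],[[0,0,9],[-22,9,0],60],[[0,0,9],[-20.3,12.5,0],60],[[0,0,9],[-18,15.5,0],60]]'

```text
time_s: 13.25
ee_pos: [472.3, -213.6, 192.1]
ee_rot: [-179.8, 0.3, 11.3]
force: [0.7, -0.3, -0.3]
gripper_width: 60.3
```

>>> servo_tool --plan '[[[0,0,9],[-15,18,0],60],[[0,0,9],[-12,20,0],60],[[0,0,8],[-9,20,0],60],[[0,0,0],[0,0,0],60],[[0,0,0],[0,0,0],60],[[0,0,0],[0,0,0],60],[[0,0,0],[0,0,0],60],[[0,0,0],[0,0,0],60],[[0,0,0],[0,0,0],60],[[0,0,0],[0,0,0],60]]'

```text
time_s: 14.5
ee_pos: [435.6, -272.5, 188.2]
ee_rot: [-179.7, 0.9, -15.3]
force: [-0.1, 0.8, 0.1]
gripper_width: 60.2
```

```bash
python3 - <<'E'
from h import *
st(); t=grab('wrist','wr8')
E
```

```text
14.5 [ 435.6 -272.5  188.2] [-179.7    0.9  -15.3] q [-33.  14.  99.  -0.  67. -18.] F [-0.1  0.8  0.1] T [-0.02 -0.09 -0.04] w 60.2
```

View pics/wr8.png

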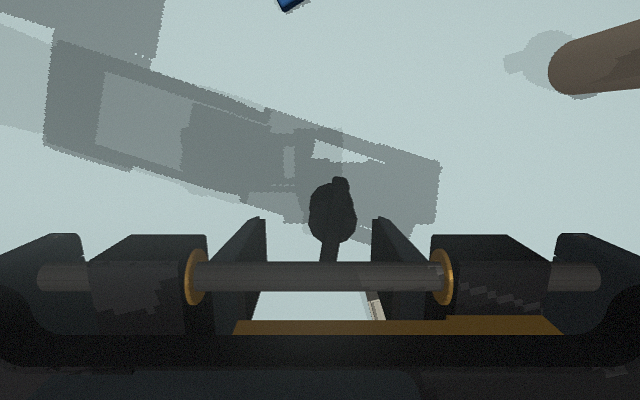

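```bash
python3 - <<'E'
import cv2, numpy as np
t=cv2.imread('pics/wr8.png')[165:265,280:385]
t=(255*(t/255.)**0.4).astype(np.uint8)
cv2.imwrite('pics/cw8.png',cv2.resize(t,None,fx=6,fy=6,interpolation=cv2.INTER_CUBIC))
E
```

```text
(no output)
```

View pics/cw8.png

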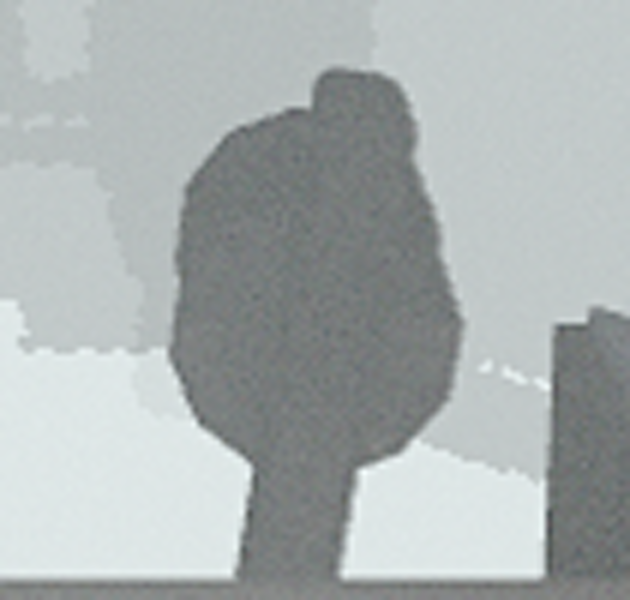

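```bash
python3 - <<'E'
from h import *
W=pickle.load(open('pics/wr8.pkl','rb')); s=env.state(); k=6
a=lambda u,v: np.array([280+(u+.5)/k-.5,165+(v+.5)/k-.5])
A=unproj(W,a(362,80),100);B=unproj(W,a(295,530),100)
print(W['eye'],A,B,np.degrees(np.arctan2(*(A-B)[1::-1])))
l=unproj(W,a(243,530),100);r=unproj(W,a(347,530),100);print(np.linalg.norm(l-r))
l=unproj(W,a(313,100),100);r=unproj(W,a(412,100),100);print(np.linalg.norm(l-r))
A66=unproj(W,a(362,70),66)
d=(A-B)/np.linalg.norm(A-B)
print('ctr from end100',A-45*d, 'base ellipse', unproj(W,a(315,360),0))
E
```

```text
[ 456.08143111 -205.5977293   357.97418657] [ 456.88702046 -254.60755419  100.        ] [ 431.02470699 -316.47277247  100.        ] 67.31298149436674
15.144081655854915
13.579874622619828
ctr from end100 [ 439.53065487 -296.12570171  100.        ] base ellipse [ 434.38267846 -325.49311487    0.        ]
```

```bash
python3 - <<'E'
from h import *
plan([(440.3,-296.2,140,-22.6,4),(440.3,-296.2,71,-22.6,4)],45)
E
```

```text
[[[-0.1,0.2,1.8],[2.9,5.4,12],45], [[0,0.2,1.8],[3,5.4,12],45], [[-0.1,0.3,1.9],[3.1,5.2,12],45], [[0,0.2,1.8],[3.3,5.1,12],45], [[0,0,0],[0,0,17.3],45], [[0,0,0],[0,0,17.2],45], [[0,0,0],[-0.1,0,17.3],45], [[0,0,0],[0,0,17.2],45], [[0,0,0],[0,0,0],45], [[0,0,0],[0,0,0],45]]
```

>>> servo_tool --plan '[[[-0.1,0.2,1.8],[3,5.4,12],45],[[0,0.2,1.8],[3,5.4,12],45],[[0,0.2,1.8],[3,5.2,12],45],[[0,0.2,1.8],[3.3,5,12],45],[[0,0,0],[0,0,17],45],[[0,0,0],[0,0,17],45],[[0,0,0],[0,0,17],45],[[0,0,0],[0,0,10],40],[[0,0,0],[0,0,3],36],[[0,0,0],[0,0,0],32]]'

```text
time_s: 15.8
ee_pos: [439.8, -299.2, 66.9]
ee_rot: [-179.9, 0.2, -23.4]
force: [-0.4, 0.0, 0.4]
gripper_width: 32.1
```

```bash
python3 - <<'E'
from h import *
st(); S=grab('side','side9');plan([(440.3,-296.2,71,-22.6,1)],30)
cv2.imwrite('pics/cs9.png',cv2.resize(S['pixels'][80:210,310:450,::-1],None,fx=5,fy=4.5,interpolation=cv2.INTER_CUBIC))
E
```

```text
15.8 [ 439.8 -299.2   66.9] [-179.9    0.2  -23.4] q [-36.  23. 107.   0.  51. -12.] F [-0.4  0.   0.4] T [-0.03 -0.01  0.03] w 32.1
[[[-0.1,0.1,-0.8],[-0.9,-3,-3.9],30], [[0,0,0],[0,0,0],30], [[0,0,0],[0,0,0],30], [[0,0,0],[0,0,0],30], [[0,0,0],[0,0,0],30], [[0,0,0],[0,0,0],30], [[0,0,0],[0,0,0],30], [[0,0,0],[0,0,0],30], [[0,0,0],[0,0,0],30], [[0,0,0],[0,0,0],30]]
```

View pics/cs9.png

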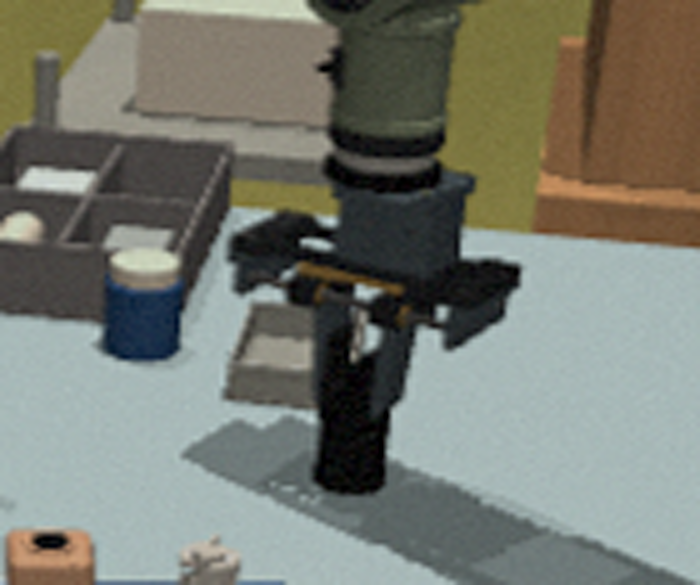

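>>> servo_tool --plan '[[[-0.1,0.1,-0.8],[-0.9,-3,-4],30],[[0,0,0],[0,0,0],26],[[0,0,0],[0,0,0],22],[[0,0,0],[0,0,0],18],[[0,0,0],[0,0,0],8],[[0,0,0],[0,0,0],8],[[0,0,0],[0,0,0],8],[[0,0,0],[0,0,-15],8],[[0,0,0],[0,0,-25],8],[[0,0,0],[0,0,-25],8]]' --squeeze 20

```text
time_s: 17.1
ee_pos: [439.4, -295.3, 138.8]
ee_rot: [-180.0, 0.2, -22.6]
force: [-0.1, 0.4, -1.9]
gripper_width: 13.9
```

```bash
python3 - <<'E'
from h import *
st(); S=grab('side','side10')
cv2.imwrite('pics/cs10.png',cv2.resize(S['pixels'][80:210,310:450,::-1],None,fx=5,fy=4.5,interpolation=cv2.INTER_CUBIC))
plan([(440,-290,185,-24,2),(498,-22.6,185,-76,9)],8)
E
```

```text
17.1 [ 439.4 -295.3  138.8] [-180.     0.2  -22.6] q [-35.  18. 102.  -0.  60. -13.] F [-0.1  0.4 -1.9] T [-0.04 -0.08 -0.02] w 13.9
[[[0,-0.1,0.7],[-1.8,-2.8,-21.4],8], [[0,-0.1,0.7],[-1.8,-2.7,-21.3],8], [[0,0,5.8],[-6.2,-29.8,0],8], [[0,0,5.8],[-9.1,-29,-0.1],8], [[0,0,5.7],[-12.1,-27.9,0],8], [[0,0,5.8],[-14.7,-26.6,0],8], [[0,0,5.8],[-17.4,-24.9,0],8], [[0,0,5.8],[-19.8,-23.1,-0.1],8], [[0,0,5.8],[-22,-21,0],8], [[0,0,5.8],[-24,-18.6,0],8]]
[[[0,0,5.7],[-25.8,-16.1,0],8], [[0,0,0],[0,0,0],8], [[0,0,0],[0,0,0],8], [[0,0,0],[0,0,0],8], [[0,0,0],[0,0,0],8], [[0,0,0],[0,0,0],8], [[0,0,0],[0,0,0],8], [[0,0,0],[0,0,0],8], [[0,0,0],[0,0,0],8], [[0,0,0],[0,0,0],8]]
```

View pics/cs10.png

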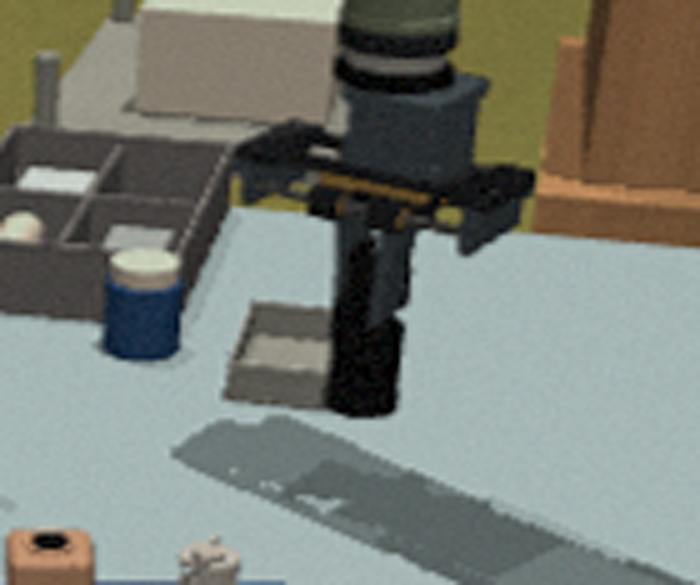

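>>> servo_tool --plan '[[[0,0,0.7],[-2,-3,-22],8],[[0,0,0.7],[-2,-3,-22],8],[[0,0,5.8],[-6,-30,-2],8],[[0,0,5.8],[-9,-29,0],8],[[0,0,5.8],[-12,-28,0],8],[[0,0,5.8],[-15,-26.5,0],8],[[0,0,5.8],[-17.5,-25,0],8],[[0,0,5.8],[-20,-23,0],8],[[0,0,5.8],[-22,-21,0],8],[[0,0,5.8],[-22,-17,0],8]]'

```text
time_s: 18.4
ee_pos: [494.5, -48.9, 191.1]
ee_rot: [-179.7, -0.3, -72.2]
force: [0.2, -0.3, -1.7]
gripper_width: 13.6
```

```bash
python3 - <<'E'
from h import *
st(); 
plan([(498,-22.6,182,-76,4)],8)
E
```

```text
18.4 [494.5 -48.9 191.1] [-179.7   -0.3  -72.2] q [ -7.  12. 102.  -0.  66.  65.] F [ 0.2 -0.3 -1.7] T [0.08 0.01 0.02] w 13.6
[[[-0.1,-0.1,0.9],[-6,-2.8,2.3],8], [[0,-0.1,1],[-6.1,-2.8,2.2],8], [[-0.1,0,0.9],[-6.1,-2.6,2.3],8], [[-0.1,-0.1,1],[-6.1,-2.5,2.3],8], [[0,0,0],[0,0,0],8], [[0,0,0],[0,0,0],8], [[0,0,0],[0,0,0],8], [[0,0,0],[0,0,0],8], [[0,0,0],[0,0,0],8], [[0,0,0],[0,0,0],8]]
```

>>> servo_tool --plan '[[[-0.1,-0.1,0.9],[-6,-2.8,2],8],[[0,-0.1,0.9],[-6,-2.8,2],8],[[-0.1,0,0.9],[-6,-2.6,2],8],[[-0.1,-0.1,0.9],[-6,-2.6,2],8],[[0,0,0],[0,0,0],8],[[0,0,0],[0,0,0],8],[[0,0,0],[0,0,0],8],[[0,0,0],[0,0,0],8],[[0,0,0],[0,0,0],8],[[0,0,0],[0,0,0],8]]'

```text
time_s: 19.65
ee_pos: [497.6, -22.9, 182.5]
ee_rot: [179.9, -0.1, -75.9]
force: [-0.0, 0.6, -2.0]
gripper_width: 13.9
```

```bash
python3 - <<'E'
from h import *
st(); W=grab('wrist','wr11');S=grab('side','side11');T=grab('top','top11')
t=S['pixels'][130:240,300:400,::-1]; t=(255*(t/255.)**0.6).astype(np.uint8)
cv2.imwrite('pics/cs11.png',cv2.resize(t,None,fx=5.4,fy=5.4,interpolation=cv2.INTER_CUBIC))
E
```

```text
19.65 [497.6 -22.9 182.5] [ 1.799e+02 -1.000e-01 -7.590e+01] q [ -4.  13. 102.  -0.  65.  72.] F [-0.   0.6 -2. ] T [0.08 0.02 0.02] w 13.9
```

View pics/cs11.png

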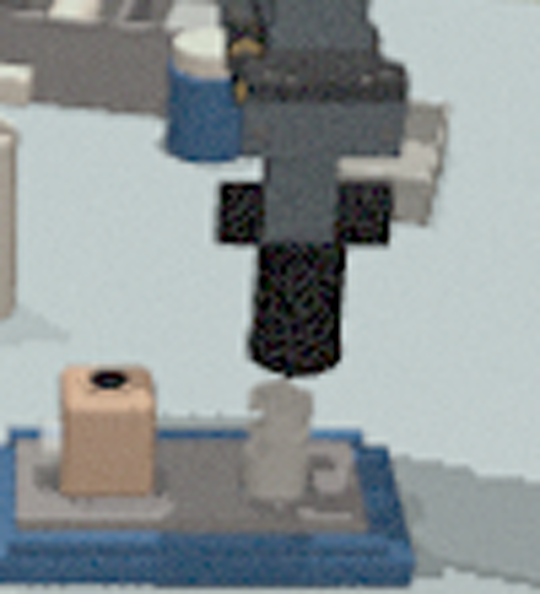

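View pics/wr11.png

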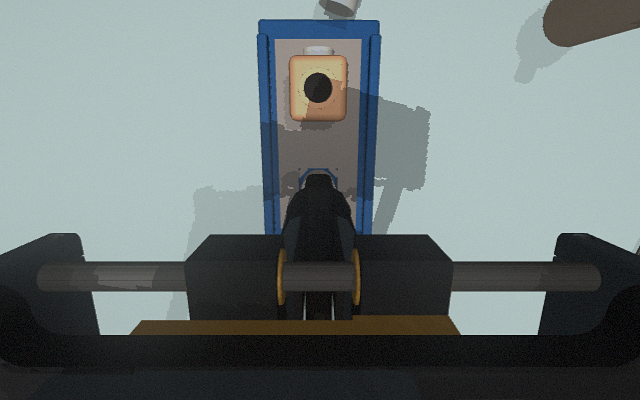

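```bash
python3 - <<'E'
from h import *
S=pickle.load(open('pics/side11.pkl','rb')); k=5.4
f=lambda P:(proj(S,P)-[300,130]+.5)*k-.5
for P in [(497.6,-22.9,32),(497.6,-22.9,58),(497.6,-22.9,84),(497.6,-22.9,111.5),(497.6,-22.9,150),(497.6,-22.9,194.5),(498.6,-22.9,84)]: print(P,f(P).round(1))
E
python3 -c "
import cv2
t=cv2.imread('pics/side11.png')[155:230,335:375];cv2.imwrite('pics/cs11b.png',cv2.resize((255*(t/255.)**.6).astype('uint8'),None,fx=10,fy=8,interpolation=cv2.INTER_NEAREST))"
```

```text
(497.6, -22.9, 32) [[278.2 483. ]]
(497.6, -22.9, 58) [[281. 442.]]
(497.6, -22.9, 84) [[283.9 400.2]]
(497.6, -22.9, 111.5) [[287.  355.2]]
(497.6, -22.9, 150) [[291.4 290.5]]
(497.6, -22.9, 194.5) [[296.7 213.5]]
(498.6, -22.9, 84) [[282. 400.]]
```

View pics/cs11b.png

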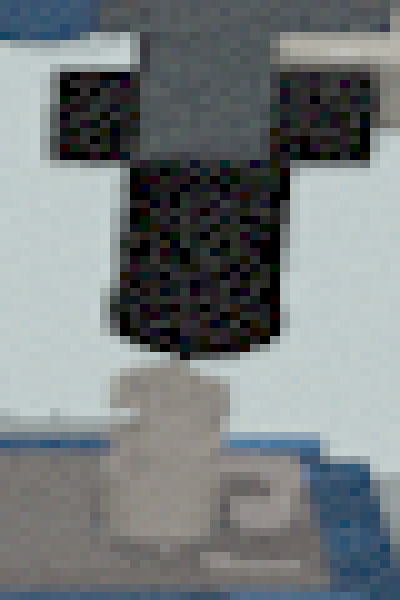

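>>> servo_tool --plan '[[[0,0,0],[0,-2,5],8],[[0,0,0],[0,-2,5],8],[[0,0,0],[0,0,4],8],[[0,0,0],[0,0,0],8],[[0,0,0],[0,0,0],8],[[0,0,0],[0,0,0],8],[[0,0,0],[0,0,0],8],[[0,0,0],[0,0,0],8],[[0,0,0],[0,0,0],8],[[0,0,0],[0,0,0],8]]'

```text
time_s: 21.05
ee_pos: [501.8, -21.8, 167.5]
ee_rot: [179.9, -0.1, -75.9]
force: [1.1, 0.7, -1.6]
gripper_width: 14.3
```

```bash
python3 - <<'E'
from h import *
st(); W=grab('wrist','wr12');S=grab('side','side12')
t=S['pixels'][155:230,335:375,::-1]; t=(255*(t/255.)**0.6).astype(np.uint8)
cv2.imwrite('pics/cs12.png',cv2.resize(t,None,fx=10,fy=8,interpolation=cv2.INTER_NEAREST))
t=W['pixels'][10:240,240:400,::-1]; t=(255*(t/255.)**0.5).astype(np.uint8)
cv2.imwrite('pics/cw12.png',cv2.resize(t,None,fx=4,fy=2.6,interpolation=cv2.INTER_CUBIC))
f=lambda P:(proj(S,P)-[335,155]+.5)*[10,8]-.5
p=env.state()['ee_pos']
for z in (32,58,84,97,150,180): print(z,f((497.6,-22.9,z)).round(1),f((*p[:2],z)).round(1))
E
```

```text
21.05 [501.8 -21.8 167.5] [ 1.799e+02 -1.000e-01 -7.590e+01] q [ -4.  14. 103.  -0.  63.  72.] F [ 1.1  0.7 -1.6] T [0.04 0.02 0.01] w 14.3
32 [[165.5 515.7]] [[150.7 515.8]]
58 [[170.8 455. ]] [[155.8 455.1]]
84 [[176.1 393.1]] [[161.  393.2]]
97 [[178.8 361.8]] [[163.6 361.8]]
150 [[190.1 230.6]] [[174.6 230.7]]
180 [[196.7 154.1]] [[181.1 154.1]]
```

View pics/cs12.png

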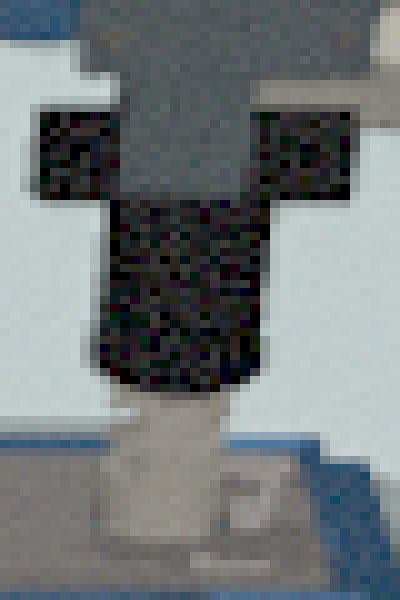

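View pics/cw12.png

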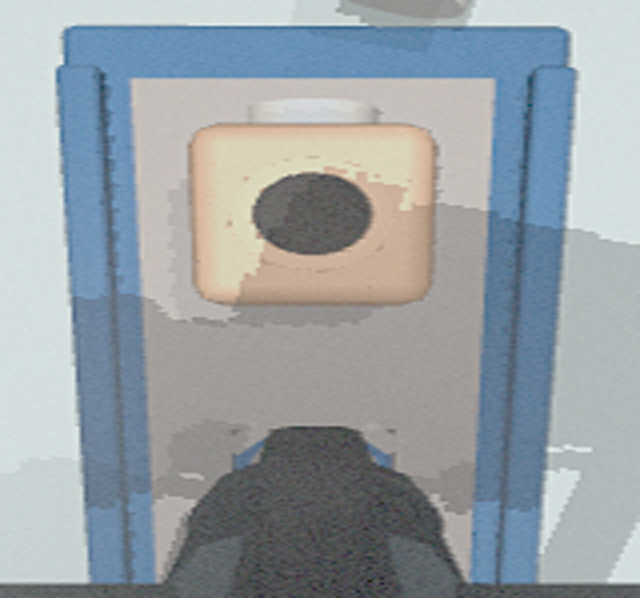

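```bash
python3 - <<'E'
import cv2
t=cv2.imread('pics/wr7.png')[10:245,250:390]
cv2.imwrite('pics/cw7.png',cv2.resize((255*(t/255.)**.6).astype('uint8'),None,fx=5,fy=2.5,interpolation=cv2.INTER_CUBIC))
E
```

```text
(no output)
```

View pics/cw7.png

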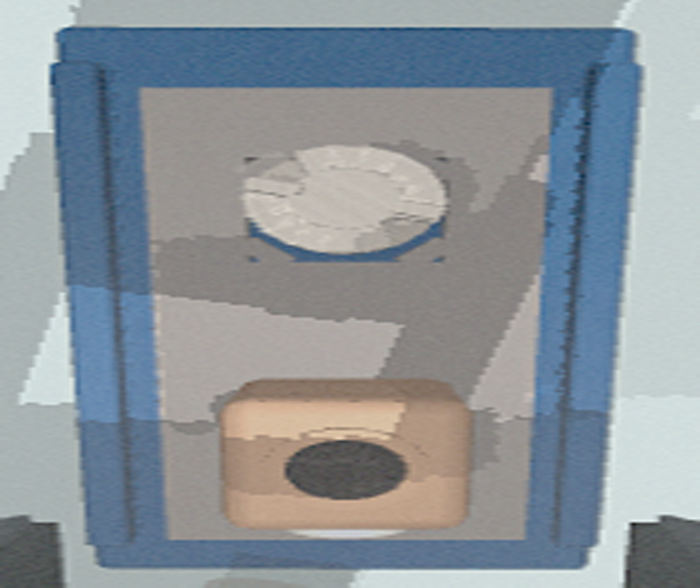

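>>> servo_tool --plan '[[[0,0,0],[0,0,4],8],[[0,0,0],[0,0,4],8],[[0,0,0],[0,0,4],8],[[0,0,0],[0,0,3],8],[[0,0,0],[0,0,3],8],[[0,0,0],[0,0,2],8],[[0,0,0],[0,0,0],8],[[0,0,0],[0,0,0],8],[[0,0,0],[0,0,0],8],[[0,0,0],[0,0,0],8]]'

```text
time_s: 22.4
ee_pos: [501.8, -21.8, 145.9]
ee_rot: [179.9, -0.1, -75.9]
force: [-0.9, -0.5, -2.6]
gripper_width: 13.8
```

```bash
python3 - <<'E'
from h import *
st(); S=grab('side','side13')
t=S['pixels'][155:230,335:375,::-1]; t=(255*(t/255.)**0.6).astype(np.uint8)
cv2.imwrite('pics/cs13.png',cv2.resize(t,None,fx=10,fy=8,interpolation=cv2.INTER_NEAREST))
E
```

```text
22.4 [501.8 -21.8 145.9] [ 1.799e+02 -1.000e-01 -7.590e+01] q [ -4.  15. 105.  -0.  60.  72.] F [-0.9 -0.5 -2.6] T [ 0.06 -0.01  0.  ] w 13.8
```

View pics/cs13.png

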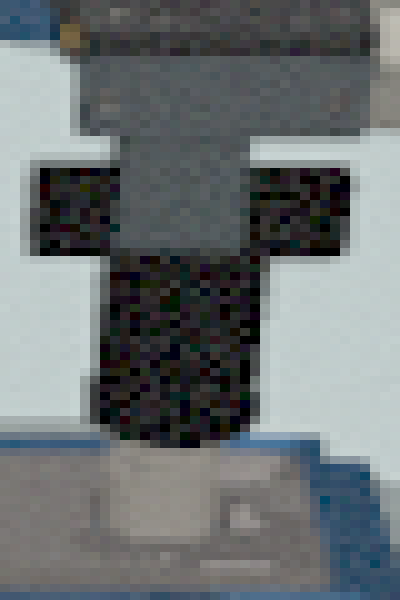

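>>> servo_tool --plan '[[[0,0,0],[0,0,3],8],[[0,0,0],[0,0,3],8],[[0,0,0],[0,0,3],8],[[0,0,0],[0,0,3],8],[[0,0,0],[0,0,3],8],[[0,0,0],[0,0,2],8],[[0,0,0],[0,0,1],8],[[0,0,0],[0,0,0],8],[[0,0,0],[0,0,0],8],[[0,0,0],[0,0,0],8]]'

```text
time_s: 23.7
ee_pos: [501.8, -21.8, 127.2]
ee_rot: [179.9, -0.1, -75.9]
force: [-0.2, -0.5, -0.3]
gripper_width: 14.0
```

```bash
python3 - <<'E'
from h import *
st()
E
```

```text
23.7 [501.8 -21.8 127.2] [ 1.799e+02 -1.000e-01 -7.590e+01] q [ -4.  16. 106.  -0.  57.  72.] F [-0.2 -0.5 -0.3] T [-0.01  0.07 -0.01] w 14.0
```

>>> servo_tool --plan '[[[0,0,0],[0,0,0],18],[[0,0,0],[0,0,0],18.5],[[0,0,0],[0,1.2,1],18.5],[[0,0,0],[0,0,1],18.5],[[0,0,-7],[0,0,0],18.5],[[0,0,-7],[0,0,0],18.5],[[0,0,-7],[0,0,0],18.5],[[0,0,-7],[0,0,0],18.5],[[0,0,-5],[0,0,0],18.5],[[0,0,0],[0,0,0],18.5]]'

```text
time_s: 24.95
ee_pos: [501.2, -21.7, 125.3]
ee_rot: [180.0, -0.1, -41.9]
force: [0.1, 0.7, -0.1]
gripper_width: 18.8
```

```bash
python3 - <<'E'
from h import *
st(); S=grab('side','side14'); W=grab('wrist','wr14')
t=S['pixels'][155:230,330:380,::-1]; t=(255*(t/255.)**0.5).astype(np.uint8)
cv2.imwrite('pics/cs14.png',cv2.resize(t,None,fx=10,fy=8,interpolation=cv2.INTER_NEAREST))
E
```

```text
24.95 [501.2 -21.7 125.3] [ 1.80e+02 -1.00e-01 -4.19e+01] q [ -4.  16. 107.  -0.  57.  38.] F [ 0.1  0.7 -0.1] T [ 0.01  0.01 -0.02] w 18.8
```

View pics/cs14.png

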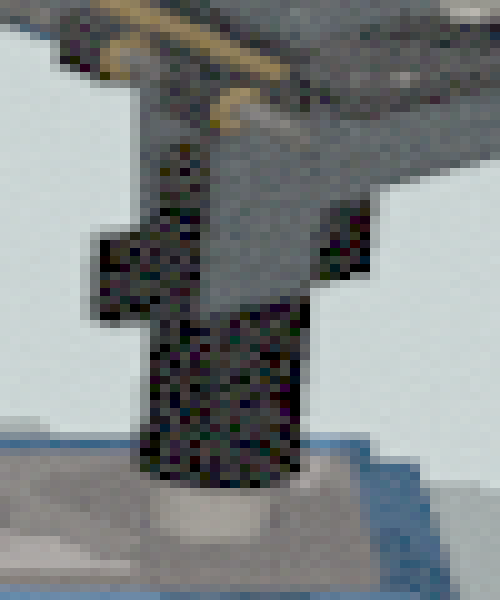

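View pics/wr14.png

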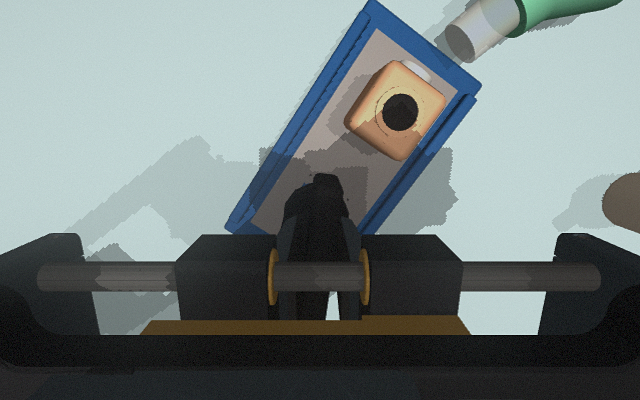

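>>> servo_tool --plan '[[[0,0,-3],[0,0,0],18.5],[[0,0,-3],[0,0,0],18.5],[[0,0,-3],[0,0,0],18.5],[[0,0,-3],[0,0,0],18.5],[[0,0,0],[0,0,0],18.5],[[0,0,-3],[0,0,0],18.5],[[0,0,0],[0,0,0],18.5],[[0,0,-3],[0,0,0],18.5],[[0,0,0],[0,0,0],18.5],[[0,0,0],[0,0,0],18.5]]'

```text
time_s: 26.3
ee_pos: [501.3, -22.1, 125.0]
ee_rot: [179.9, -0.1, -24.2]
force: [0.4, -0.6, -0.5]
gripper_width: 18.6
```

```bash
python3 - <<'E'
from h import *
st(); S=grab('side','side15'); W=grab('wrist','wr15')
t=S['pixels'][155:230,330:380,::-1]; t=(255*(t/255.)**0.5).astype(np.uint8)
cv2.imwrite('pics/cs15.png',cv2.resize(t,None,fx=10,fy=8,interpolation=cv2.INTER_NEAREST))
E
```

```text
26.3 [501.3 -22.1 125. ] [ 1.799e+02 -1.000e-01 -2.420e+01] q [ -4.  16. 107.  -0.  57.  20.] F [ 0.4 -0.6 -0.5] T [-0.01 -0.07 -0.07] w 18.6
```

View pics/cs15.png

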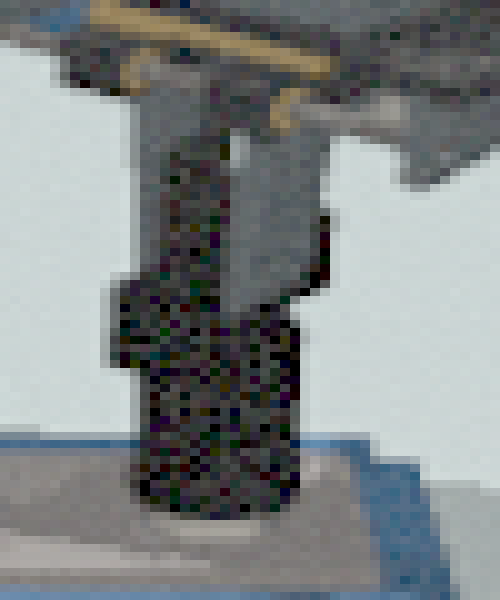

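View pics/wr15.png

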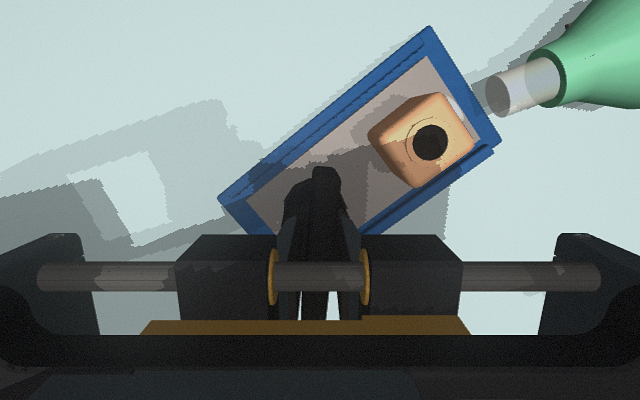

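>>> servo_tool --plan '[[[0,0,0],[0,0,6],18.5],[[0,0,0],[0,0,5],18.5],[[0,0,8],[0,0,0],18.5],[[0,0,8],[0,0,0.5],18.5],[[0,0,8],[0,0,0.7],18.5],[[0,0,8],[0,0,0.7],18.5],[[0,0,8],[0,0,0.7],18.5],[[0,0,8],[0,0,0.7],18.5],[[0,0,8],[0,0,0.7],18.5],[[0,0,0],[0,0,0],18.5]]'

```text
time_s: 27.65
ee_pos: [499.5, -21.9, 105.5]
ee_rot: [179.7, -0.0, -82.1]
force: [-0.6, 0.7, 0.2]
gripper_width: 18.5
```

```bash
python3 - <<'E'
from h import *
st(); S=grab('side','side16'); W=grab('wrist','wr16')
t=S['pixels'][155:230,330:380,::-1]; t=(255*(t/255.)**0.5).astype(np.uint8)
cv2.imwrite('pics/cs16.png',cv2.resize(t,None,fx=10,fy=8,interpolation=cv2.INTER_NEAREST))
E
```

```text
27.65 [499.5 -21.9 105.5] [179.7  -0.  -82.1] q [ -4.  17. 108.  -0.  55.  78.] F [-0.6  0.7  0.2] T [ 0.02 -0.01  0.03] w 18.5
```

View pics/cs16.png

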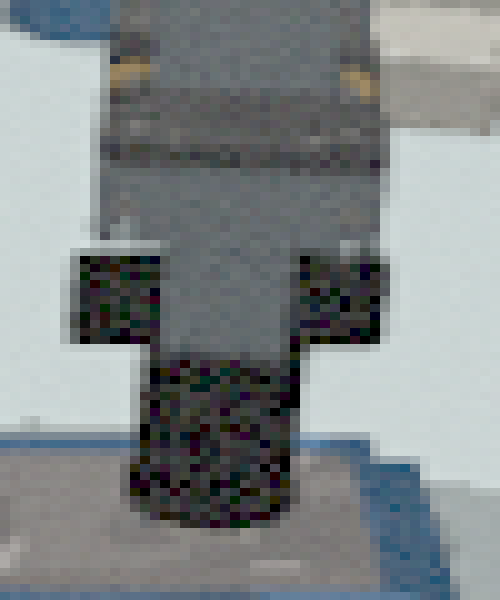

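View pics/wr16.png

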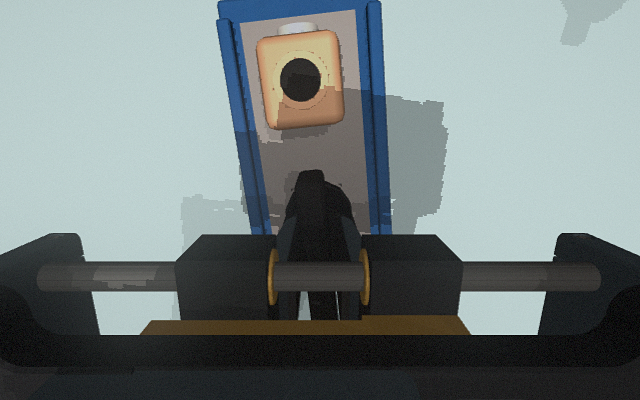

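>>> servo_tool --plan '[[[0,0,8],[0,-1,0],18.5],[[0,0,8],[0,0,0.4],18.5],[[0,0,8],[0,0,0.4],18.5],[[0,0,8],[0,0,0.4],18.5],[[0,0,8],[0,0,0.4],18.5],[[0,0,8],[0,0,0.4],18.5],[[0,0,0],[0,0,0],18.5],[[0,0,0],[0,0,0],18.5],[[0,0,0],[0,0,0],35],[[0,0,0],[0,0,0],40]]'

```text
time_s: 29.0
ee_pos: [500.5, -21.8, 103.2]
ee_rot: [179.8, -0.2, -130.5]
force: [0.3, -0.9, 0.1]
gripper_width: 35.6
```

```bash
python3 - <<'E'
from h import *
st(); S=grab('side','side17'); W=grab('wrist','wr17')
t=S['pixels'][155:230,330:380,::-1]; t=(255*(t/255.)**0.5).astype(np.uint8)
cv2.imwrite('pics/cs17.png',cv2.resize(t,None,fx=10,fy=8,interpolation=cv2.INTER_NEAREST))
E
```

```text
29.0 [500.5 -21.8 103.2] [ 179.8   -0.2 -130.5] q [ -4.  18. 108.  -0.  54. 127.] F [ 0.3 -0.9  0.1] T [ 0.09  0.07 -0.02] w 35.6
```

View pics/cs17.png

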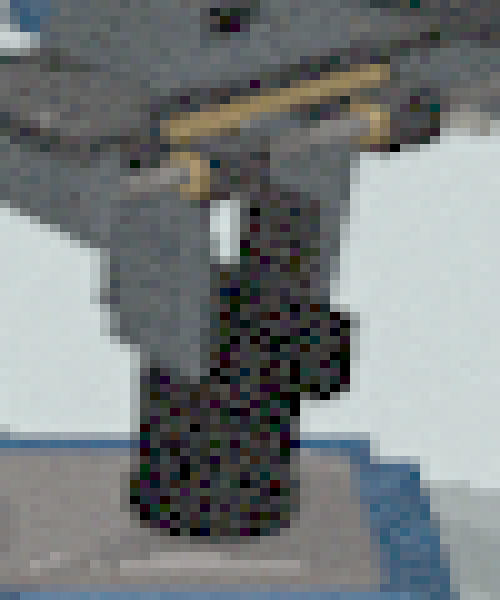

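View pics/wr17.png

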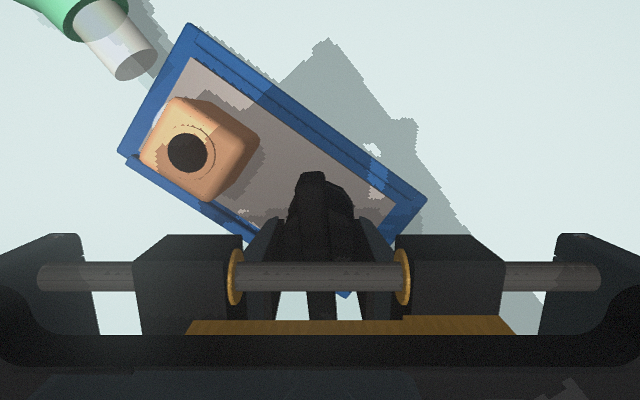

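>>> servo_tool --plan '[[[0,0,0],[0,0,-12],42],[[0,0,0],[0,0,-20],42],[[0,0,-5],[0,0,-14],42],[[0,0,-10],[0,0,0],42],[[0,0,-10],[0,0,0],42],[[0,0,-10],[0,0,0],42],[[0,0,-10],[0,0,0],42],[[0,0,-10],[0,0,0],42],[[0,0,-10],[0,0,0],42],[[0,0,-10],[0,0,0],42]]'

```text
time_s: 30.35
ee_pos: [503.4, -21.9, 159.3]
ee_rot: [-179.8, -0.3, -52.9]
force: [0.7, -0.9, 0.0]
gripper_width: 41.8
```

>>> servo_tool --plan '[[[0,0,-10],[0,0,0],42],[[0,0,-10],[0,0,0],42],[[0,0,-10],[0,0,0],42],[[0,0,-10],[0,0,0],42],[[0,0,-10],[0,0,0],42],[[0,0,-10],[0,0,0],42],[[0,0,-10],[0,0,0],42],[[0,0,-10],[0,0,0],42],[[0,0,-10],[0,0,0],42],[[0,0,-10],[0,0,0],42]]'

```text
time_s: 31.6
ee_pos: [506.1, -22.1, 168.9]
ee_rot: [179.1, -0.5, 50.6]
force: [-2.1, -0.4, -0.1]
gripper_width: 41.8
```

```bash
python3 - <<'E'
from h import *
st(); W=grab('wrist','wr18')
t=W['pixels'][150:330,240:400,::-1]; t=(255*(t/255.)**0.4).astype(np.uint8)
cv2.imwrite('pics/cw18.png',cv2.resize(t,None,fx=4,fy=3.3,interpolation=cv2.INTER_CUBIC))
E
```

```text
31.6 [506.1 -22.1 168.9] [179.1  -0.5  50.6] q [ -4.  14. 103.  -0.  62. -54.] F [-2.1 -0.4 -0.1] T [ 0.11 -0.11  0.02] w 41.8
```

View pics/cw18.png

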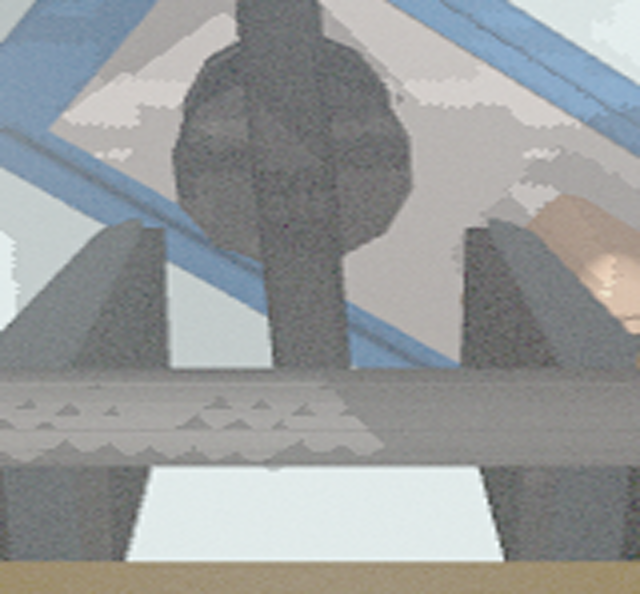

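```bash
python3 - <<'E'
from h import *
W=pickle.load(open('pics/wr18.pkl','rb'));s=env.state()
a=lambda u,v: np.array([240+(u+.5)/4-.5,150+(v+.5)/3.3-.5])
A=unproj(W,a(280,30),134);B=unproj(W,a(311,350),134);d=A-B
print(A,B,np.degrees(np.arctan2(d[1],d[0])))
w=unproj(W,a(238,30),134)-unproj(W,a(325,30),134);print(np.linalg.norm(w))
M=R.from_euler('xyz',s['ee_rot'],degrees=True);print(M.inv().apply(A-s['ee_pos']),M.inv().apply(B-s['ee_pos']))
plan([(500.6,-22,140,56,3),(500.6,-22,103,56,4)],30)
E
```

```text
[467.36860849   2.12267373 134.        ] [522.77782279 -37.00782784 134.        ] 144.76990667674528
13.911051846293006
[ -6.0738346  -46.00649989  34.21624568] [-1.39351162 21.65644703 35.31049105]
[[[0.3,-0.2,-1.7],[-1.2,-1.6,9.6],30], [[0.3,-0.1,-1.8],[-1.2,-1.7,9.7],30], [[0.3,-0.2,-1.7],[-1.1,-1.6,9.6],30], [[0,0,0],[0,0,9.3],30], [[0,0,0],[0,0,9.2],30], [[0,0,0],[0,0,9.3],30], [[0,0,0],[0,0,9.2],30], [[0,0,0],[0,0,0],30], [[0,0,0],[0,0,0],30], [[0,0,0],[0,0,0],30]]
```

>>> servo_tool --plan '[[[0.3,-0.2,-1.4],[-1.2,-1.6,9.5],30],[[0.3,-0.1,-1.4],[-1.2,-1.6,9.5],30],[[0.3,-0.2,-1.4],[-1.2,-1.6,9.5],30],[[0,0,0],[0,0,0],30],[[0,0,0],[0,0,9],30],[[0,0,0],[0,0,9],30],[[0,0,0],[0,0,9],30],[[0,0,0],[0,0,7],30],[[0,0,0],[0,0,0],30],[[0,0,0],[0,0,0],26]]'

```text
time_s: 32.9
ee_pos: [500.0, -22.1, 102.2]
ee_rot: [-179.9, 0.1, 54.9]
force: [0.7, -0.2, -0.3]
gripper_width: 26.2
```

```bash
python3 - <<'E'
from h import *
st(); W=grab('wrist','wr19')
t=W['pixels'][150:330,240:400,::-1]; t=(255*(t/255.)**0.4).astype(np.uint8)
cv2.imwrite('pics/cw19.png',cv2.resize(t,None,fx=4,fy=3.3,interpolation=cv2.INTER_CUBIC))
plan([(500.6,-22,103,55,2)],18)
E
```

```text
32.9 [500.  -22.1 102.2] [-1.799e+02  1.000e-01  5.490e+01] q [ -4.  18. 109.  -0.  54. -59.] F [ 0.7 -0.2 -0.3] T [-0.   -0.17 -0.03] w 26.2
[[[0,0,0],[0.2,0.2,-0.4],18], [[-0.1,0.1,-0.1],[0.2,0.3,-0.4],18], [[0,0,0],[0,0,0],18], [[0,0,0],[0,0,0],18], [[0,0,0],[0,0,0],18], [[0,0,0],[0,0,0],18], [[0,0,0],[0,0,0],18], [[0,0,0],[0,0,0],18], [[0,0,0],[0,0,0],18], [[0,0,0],[0,0,0],18]]
```

View pics/cw19.png

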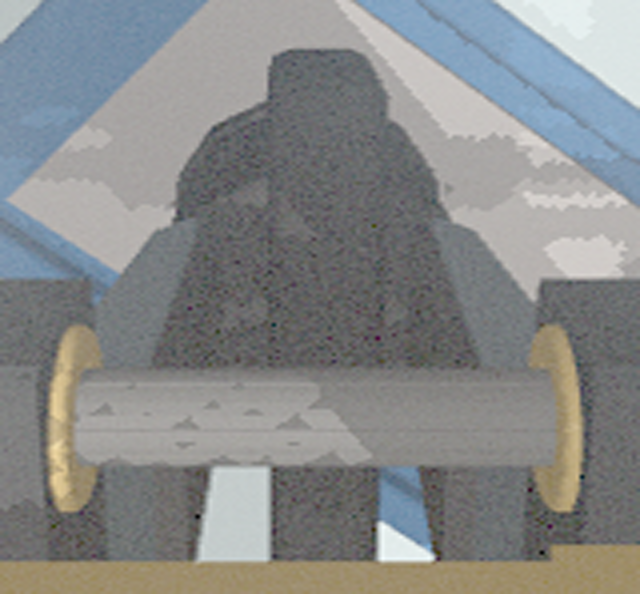

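>>> servo_tool --plan '[[[0,0,0],[0.5,0.3,-1],20],[[0,0,0],[0,0,0],17],[[0,0,6],[0,0,0],17],[[0,0,6],[0,0,0],17],[[0,0,6],[0,0,0],17],[[0,0,6],[0,0,0],17],[[0,0,4],[0,0,0],17],[[0,0,4],[0,0,0],17],[[0,0,0],[0,0,0],17],[[0,0,0],[0,0,0],17]]'

```text
time_s: 34.2
ee_pos: [500.1, -22.9, 104.4]
ee_rot: [179.9, 0.1, 22.0]
force: [-0.1, -0.2, -0.7]
gripper_width: 16.6
```

```bash
python3 - <<'E'
from h import *
st(); S=grab('side','side20'); W=grab('wrist','wr20')
t=S['pixels'][155:230,330:380,::-1]; t=(255*(t/255.)**0.5).astype(np.uint8)
cv2.imwrite('pics/cs20.png',cv2.resize(t,None,fx=10,fy=8,interpolation=cv2.INTER_NEAREST))
E
```

```text
34.2 [500.1 -22.9 104.4] [1.799e+02 1.000e-01 2.200e+01] q [ -4.  17. 108.  -0.  54. -26.] F [-0.1 -0.2 -0.7] T [-0.03 -0.04 -0.01] w 16.6
```

View pics/cs20.png

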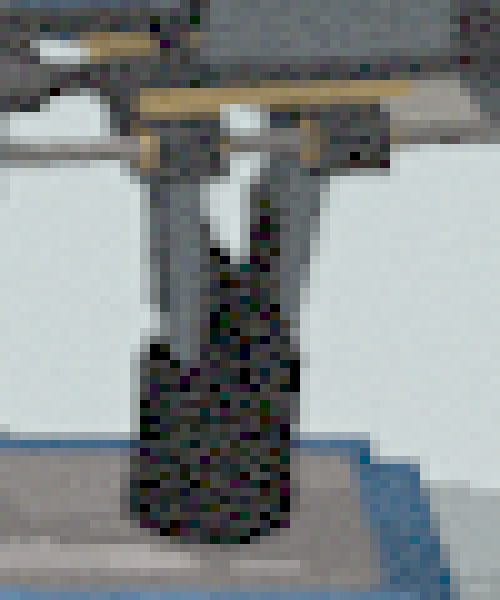

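>>> servo_tool --plan '[[[0,0,4],[0,0,0],16.5],[[0,0,4],[0,0,0],16.5],[[0,0,4],[0,0,0],16.5],[[0,0,3],[0,0,0],16.5],[[0,0,3],[0,0,0],16.5],[[0,0,3],[0,0,0],16.5],[[0,0,3],[0,0,0],16.5],[[0,0,3],[0,0,0],16.5],[[0,0,3],[0,0,0],16.5],[[0,0,3],[0,0,0],16.5]]'

```text
time_s: 35.55
ee_pos: [498.9, -24.3, 104.2]
ee_rot: [179.4, 0.1, -10.6]
force: [-0.4, -1.3, -0.7]
gripper_width: 20.5
```

```bash
python3 - <<'E'
from h import *
st(); S=grab('side','side21'); W=grab('wrist','wr21')
t=S['pixels'][155:230,330:380,::-1]; t=(255*(t/255.)**0.5).astype(np.uint8)
cv2.imwrite('pics/cs21.png',cv2.resize(t,None,fx=10,fy=8,interpolation=cv2.INTER_NEAREST))
t=W['pixels'][150:330,240:400,::-1]; t=(255*(t/255.)**0.4).astype(np.uint8)
cv2.imwrite('pics/cw21.png',cv2.resize(t,None,fx=4,fy=3.3,interpolation=cv2.INTER_CUBIC))
E
```

```text
35.55 [498.9 -24.3 104.2] [ 1.794e+02  1.000e-01 -1.060e+01] q [ -4.  17. 108.  -1.  54.   7.] F [-0.4 -1.3 -0.7] T [-0.   -0.04  1.1 ] w 20.5
```

View pics/cs21.png

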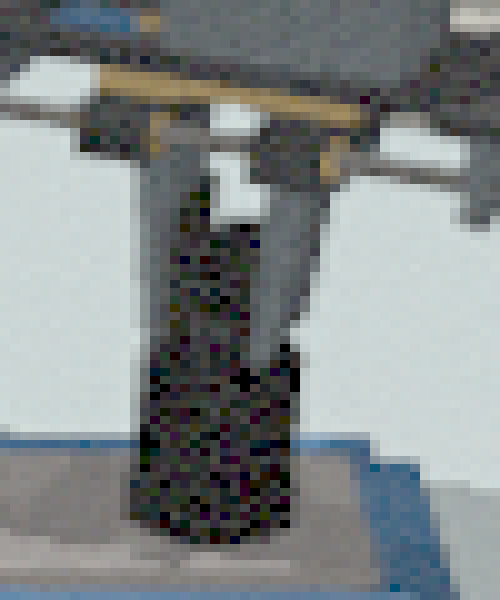

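View pics/cw21.png

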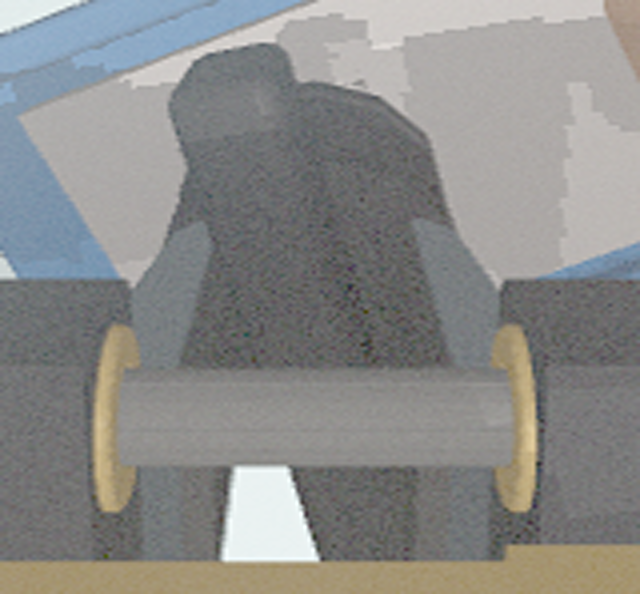

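>>> servo_tool --plan '[[[0,0,-5],[0.5,1,0],24],[[0,0,-5],[0,0,0],30],[[0,0,-4],[0,0,0],34],[[0,0,0],[0,0,0],38],[[0,0,0],[0,0,0],38],[[0,0,0],[0,0,-10],38],[[0,0,0],[0,0,-20],38],[[0,0,0],[0,0,-25],38],[[0,0,0],[0,0,-25],38],[[0,0,0],[0,0,-10],38]]'

```text
time_s: 36.9
ee_pos: [500.5, -23.7, 199.2]
ee_rot: [179.7, 0.1, 3.6]
force: [0.9, -0.3, -0.7]
gripper_width: 37.9
```

```bash
python3 - <<'E'
from h import *
st(); S=grab('side','side22'); W=grab('wrist','wr22')
t=S['pixels'][120:260,250:420,::-1]
cv2.imwrite('pics/cs22.png',cv2.resize(t,None,fx=4.5,fy=4.2,interpolation=cv2.INTER_CUBIC))
t=(255*(W['pixels'][:,:,::-1]/255.)**0.5).astype(np.uint8); cv2.imwrite('pics/cw22.png',t)
E
```

```text
36.9 [500.5 -23.7 199.2] [1.797e+02 1.000e-01 3.600e+00] q [ -4.  12. 100.  -0.  67.  -7.] F [ 0.9 -0.3 -0.7] T [ 0.02 -0.11  0.02] w 37.9
```

View pics/cs22.png

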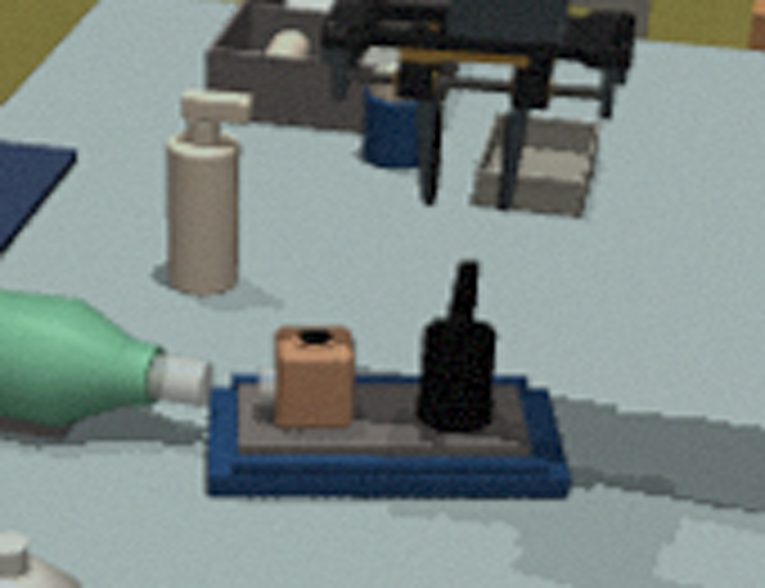

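View pics/cw22.png

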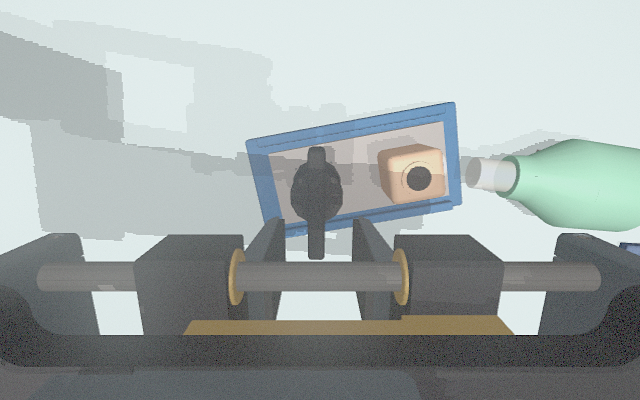

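```bash
python3 - <<'E'
from h import *
S=pickle.load(open('pics/side22.pkl','rb'))
e=S['eye'];ax=np.array([498.,-22.5]);d=(e[:2]-ax);d/=np.linalg.norm(d)
f=lambda P:(proj(S,P)-[250,120]+.5)*[4.5,4.2]-.5
for z in (32,36,42): print(z,f((*(ax+24.5*d),z)),'bartop',f((*ax,z+100)))
T=grab('top','top23'); T0=pickle.load(open('pics/top0.pkl','rb'))
df=np.abs(T['pixels'].astype(int)-T0['pixels'].astype(int)).sum(2); cv2.imwrite('pics/diff.png',np.clip(df,0,255).astype(np.uint8))
S0=pickle.load(open('pics/side0.pkl','rb'));df=np.abs(S['pixels'].astype(int)-S0['pixels'].astype(int)).sum(2); cv2.imwrite('pics/diffs.png',np.clip(df*2,0,255).astype(np.uint8))
E
```

```text
32 [[454.60593846 436.84083103]] bartop [[465.29701144 291.73880154]]
36 [[454.96807861 431.92577056]] bartop [[465.68277781 286.50307974]]
42 [[455.51327589 424.52621093]] bartop [[466.2635891  278.62015756]]
```

View pics/diffs.png

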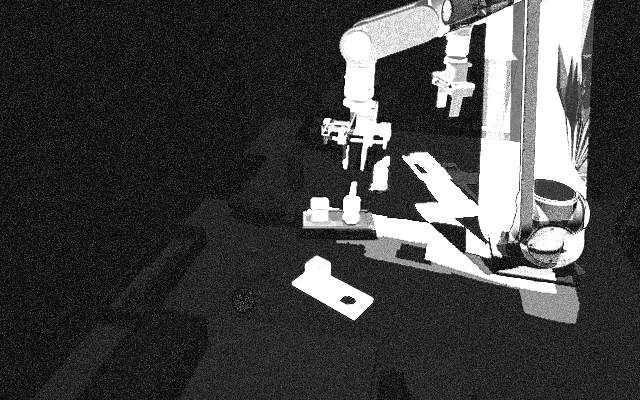

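View pics/diff.png

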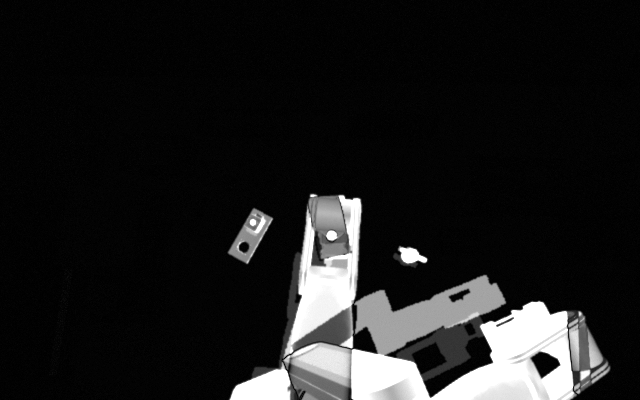

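View pics/top23.png

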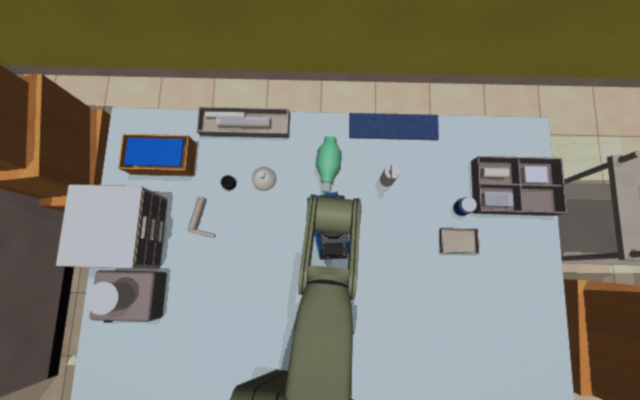

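```bash
python3 - <<'E'
from h import *
S=pickle.load(open('pics/side22.pkl','rb'))
t=(255*(S['pixels'][175:235,335:375,::-1]/255.)**0.4).astype(np.uint8)
cv2.imwrite('pics/z22.png',cv2.resize(t,None,fx=12,fy=10,interpolation=cv2.INTER_NEAREST))
e=S['eye'];ax=np.array([498.,-22.5]);d=(e[:2]-ax);d/=np.linalg.norm(d);b=np.radians(93.6);u=np.array([np.cos(b),np.sin(b)])
f=lambda P:((proj(S,P)-[335,175]+.5)*[12,10]-.5).round(0)[0]
for z in (32,34,36): print(z,f((*(ax+24.5*d),z)),'top near',f((*(ax+45*u),z+100)),'top far',f((*(ax-45*u),z+100)))
E
```

```text
32 [193. 491.] top near [205. 223.] top far [238.  72.]
34 [194. 485.] top near [205. 217.] top far [238.  66.]
36 [194. 479.] top near [206. 211.] top far [239.  59.]
```

View pics/z22.png

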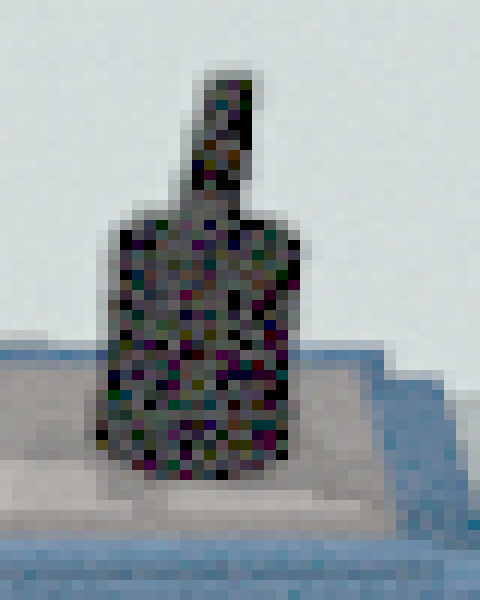

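```bash
python3 - <<'E'
from h import *
print(env.job_done()); st()
E
```

```text
the job is handed in; nothing more can be done
None
the job is handed in; nothing more can be done
```

I finished the job and handed it in at about 37 s of the 72 s limit.

- **Trainer:** it lies flat between the lips, with the stud up through its hole and its block over the base's far end.
- **Nut:** I set it on the stud with its wings along the base and turned it back about 47°. The side camera showed it drop about 12.5 mm into the gate. I then turned it forward by my estimate about 147° (2.56 rad), regrasping once, until it went tight. It resisted with 1.1 N m, and the loosely set fingers were forced apart from 16.5 to 20.5 mm.
- **Last checks:**
  - The top of the wings puts the nut's underside at about 32 mm, which is home. The mouth's lower edge reads up to 4 mm higher, about the limit of what that picture resolves.
  - The nut did not sink measurably over the last roughly 30° the gripper turned, which also fits it being home.
  - The before-and-after pictures show changes only where the trainer, nut, arm and shadows were, so the other things on the table did not move.
  - The gripper is open and well clear above the nut.
- **Disagreements:**
  - The cameras and the arm's own position differed by about 2–3 mm at the stud. I lined up the trainer's hole and the nut by sight instead.
  - The forward turn came out slightly above the stated 2.4 rad for tight. I put that down to error in estimating where the gate was.

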